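Slide the lids onto the gauge boxes and lock their cams

ROBOT

A 6-joint arm with a two-finger parallel gripper is mounted at the origin on a cart in front of the work surface, level with it; the furniture and walls round the work are solid. World frame = base frame: x ahead of the robot, y to its left, z up, the work surface at z = 0. Lengths are in m, angles in rad, forces in N, time in s.
With the tool pointing down it reaches from about 0.275 to 0.75 m from the base axis. Payload 10.2 kg.
Tool frame: the origin (TCP) lies at the very end of the fingers, on their centre line; the grasp point (between the pads) lies 19 mm behind it; z points along the fingers, y is the line along which they close (so a half turn about z gives the same grasp; the last joint's range is limited). The gripper opens to 85 mm and grips with 20 to 120 N. Pads are 22 mm wide; open, the fingers measure 114 mm over their backs; the gripper's body (76 mm by 85 mm) begins 54 mm behind the grasp point. The pads swing forward as they close: fully open they stand 13 mm farther back than shut.
Start: joints at [-1.383, 0.313, 1.498, -0, 1.331, -0.223], TCP at [0.21, -0.481, 0.231] pointing down, gripper open.
Joint ranges: [-2.94, 2.94], [-0.97, 2.17], [0.19, 2.56], [-1.23, 4.37], [0.02, 3.11], [-2.88, 2.88]. Speed limits (rad/s): [2.39, 2.39, 3.01, 3.14, 3.14, 3.14].

INTERFACE

Orientations are given as a unit quaternion [w, x, y, z].
In Python, from rig import manip, vision, hand_in gives the robot as it stands.
- The arm moves only by the tool move_arm, never from a script. Its argument "steps" is a list of rows, each an object of numbers: "x", "y", "z": the shift along the tool's x, y, z in units of 200 mm (1.0 is 200 mm); "ax", "ay", "az": the turn, a rotation vector about the tool's x, y, z in units of 180 degrees (1.0 is 180 degrees). In form: [{"x": .., "y": .., "z": .., "ax": .., "ay": .., "az": ..}, ...]. A call has 1 to 12 rows; each row is the pose to reach, as a shift and turn from the pose commanded when the call began, along the tool's axes at that moment, turning the shorter way round; what a row does not reach only later rows make up. A row lasts 1/12 s, in which the tool goes at most 41.7 mm and 7.16 degrees, less where a joint would pass 70% of its speed; a pose out of reach is approached as far as the arm can. A call with a number of a shift or a turn outside -1 to 1 is refused whole. A call with a gripper value outside its range is refused whole. "claw" is the opening, from 0 (shut) to 1 (fully open), set as the call begins (left out, the last holds). The fingers move at their own pace and stop on an object; "grip_force" is the grip in N (left out, the last holds). Time passes only in rows, so rows that repeat a pose let the fingers close. It gives the time, the measured TCP pose, the force, the opening and the grip force at its end, in the units of the state.
- manip.state(): the state, without advancing time (a new reading comes with each control period).
- vision.camera(name): name is "scene" or "top" or "wrist"; returns the picture (480x640x3 uint8, red, green, blue); there is no depth.
- vision.camera_model(name): a dict with "fovy" (degrees; the focal length in pixels is half the picture's height over the tangent of half this angle, whatever the lens; pixels are square), "cx", "cy" (the principal point, pixels), "pose" (4x4, takes a point from camera to world coordinates). Camera axes: x right, y down, z forward; pixel columns grow to the right and rows downward; lengths in m; the calibration is good to about 2 mm. A picture is of the moment at which its call begins: read the wrist's pose just before it. camera_model takes no time and is no camera call; for the wrist camera it gives the pose at the moment of the call.
- hand_in(): hands the job in; it is judged then, once.
The state is a dict: "clock": time; "joint_positions": joint angles; "joint_velocities": joint speeds; "joint_efforts": joint torques, N m; "tcp_pos": TCP position; "ee_rot": TCP orientation; "wrist_force": force on the tool from outside, world axes, zero at the start; "torque": the same for the moment, N m; "width": opening from 0.0 (shut) to 1.0 (fully open); "finger_force": force on a finger pad.
Only numpy, scipy, OpenCV 4.12 (cv2) and the standard library are available. Lean on these libraries where they do the work, as an engineer would, in place of code of your own. Each camera call takes 0.05 s, during which the arm holds its last target. There are 200 camera calls.

TASK

Close the boxes of setting rings and sample nuts for dispatch: slide each lid that lies on the bench under the rails of the box whose width it fits, fully home against the back stop, and lock it by turning that box's slotted cam a quarter turn clockwise to its stop with the wide-blade screwdriver, never with the fingers. One lid may be missing: its box just stays open. At the end put the screwdriver back upright in its block.

Things in the scene. Friction and masses are not known exactly. Their poses are not given: they have to be found in the camera images.
- small_lid_grip (a point): loose small lid: flat aluminium plate 80 mm long (its x), 66 wide (y), 5 thick, lying flat at the start, with an upright black handle bar across its middle (12 mm thick along x, 30 along y, 22 high). This point is the bar's centre, 16 mm above the lid's underside. Both ends are alike. 0.1 to 0.18 kg. May be absent (None): its box then stays open
- small_box: fixed wooden box with a 49 mm setting ring in it, for the small lid; origin on the bench under the home lid's centre; x = direction in which the lid slides in. Ledges 34 mm above the bench carry the lid; rails with lips over both its side edges form grooves 8 mm high, 70 mm apart, from x = -32 mm (flared mouth) to the stop at +40; lips 46 mm high. Open porch level with the ledges from x = -74 to the mouth
- small_box_home (a point): on the small box: where the lid's handle-bar centre is when the lid is fully home (50 mm above the bench, 0.5 mm play to the stop); axes as the box: x the slide direction, away from the robot, y left, z up. The lid is let down on the porch before the mouth, then slides along +x under the lips
- small_cam (a joint): slotted steel cam lock right (-y) of the small box's mouth, vertical axis: 0 = open (tongue points along the box's -x), 1.571 = locked at its stop (tongue points +y across the mouth, 1.5 mm behind a home lid's rear edge; a lid not home blocks it). Locks clockwise seen from above. Starts at 0 to 0.1, stays where left, takes 0.04 Nm
- small_cam_slot (a point): top centre of the small box's cam, on its axis, 47 mm above the bench: the mouth of its driver slot. x (turns with the cam) is the direction of slot and tongue. Round head 22 mm across; slot open at both ends, 5 mm wide, 6.5 deep. Tongue 27 mm long, 8 to 13 mm below this point
- medium_lid_grip (a point): loose medium lid: flat aluminium plate 92 mm long (its x), 80 wide (y), 5 thick, lying flat at the start, with an upright black handle bar across its middle (12 mm thick along x, 30 along y, 22 high). This point is the bar's centre, 16 mm above the lid's underside. Both ends are alike. 0.1 to 0.18 kg. May be absent (None): its box then stays open
- medium_box: fixed wooden box with a 58 mm setting ring in it, for the medium lid; origin on the bench under the home lid's centre; x = direction in which the lid slides in. Ledges 34 mm above the bench carry the lid; rails with lips over both its side edges form grooves 8 mm high, 84 mm apart, from x = -38 mm (flared mouth) to the stop at +46; lips 46 mm high. Open porch level with the ledges from x = -80 to the mouth
- medium_box_home (a point): on the medium box: where the lid's handle-bar centre is when the lid is fully home (50 mm above the bench, 0.5 mm play to the stop); axes as the box: x the slide direction, away from the robot, y left, z up. The lid is let down on the porch before the mouth, then slides along +x under the lips
- medium_cam (a joint): slotted steel cam lock right (-y) of the medium box's mouth, vertical axis: 0 = open (tongue points along the box's -x), 1.571 = locked at its stop (tongue points +y across the mouth, 1.5 mm behind a home lid's rear edge; a lid not home blocks it). Locks clockwise seen from above. Starts at 0 to 0.1, stays where left, takes 0.04 Nm
- medium_cam_slot (a point): top centre of the medium box's cam, on its axis, 47 mm above the bench: the mouth of its driver slot. x (turns with the cam) is the direction of slot and tongue. Round head 22 mm across; slot open at both ends, 5 mm wide, 6.5 deep. Tongue 27 mm long, 8 to 13 mm below this point
- large_lid_grip (a point): loose large lid: flat aluminium plate 104 mm long (its x), 94 wide (y), 5 thick, lying flat at the start, with an upright black handle bar across its middle (12 mm thick along x, 30 along y, 22 high). This point is the bar's centre, 16 mm above the lid's underside. Both ends are alike. 0.1 to 0.18 kg. May be absent (None): its box then stays open
- large_box: fixed wooden box with a 65 mm setting ring in it, for the large lid; origin on the bench under the home lid's centre; x = direction in which the lid slides in. Ledges 34 mm above the bench carry the lid; rails with lips over both its side edges form grooves 8 mm high, 98 mm apart, from x = -44 mm (flared mouth) to the stop at +52; lips 46 mm high. Open porch level with the ledges from x = -86 to the mouth
- large_box_home (a point): on the large box: where the lid's handle-bar centre is when the lid is fully home (50 mm above the bench, 0.5 mm play to the stop); axes as the box: x the slide direction, away from the robot, y left, z up. The lid is let down on the porch before the mouth, then slides along +x under the lips
- large_cam (a joint): slotted steel cam lock right (-y) of the large box's mouth, vertical axis: 0 = open (tongue points along the box's -x), 1.571 = locked at its stop (tongue points +y across the mouth, 1.5 mm behind a home lid's rear edge; a lid not home blocks it). Locks clockwise seen from above. Starts at 0 to 0.1, stays where left, takes 0.04 Nm
- large_cam_slot (a point): top centre of the large box's cam, on its axis, 47 mm above the bench: the mouth of its driver slot. x (turns with the cam) is the direction of slot and tongue. Round head 22 mm across; slot open at both ends, 5 mm wide, 6.5 deep. Tongue 27 mm long, 8 to 13 mm below this point
- long_lid_grip (a point): loose long lid: flat aluminium plate 112 mm long (its x), 56 wide (y), 5 thick, lying flat at the start, with an upright black handle bar across its middle (12 mm thick along x, 30 along y, 22 high). This point is the bar's centre, 16 mm above the lid's underside. Both ends are alike. 0.1 to 0.18 kg. May be absent (None): its box then stays open
- long_box: fixed wooden box with three wheel nuts in a row in it, for the long lid; origin on the bench under the home lid's centre; x = direction in which the lid slides in. Ledges 34 mm above the bench carry the lid; rails with lips over both its side edges form grooves 8 mm high, 60 mm apart, from x = -48 mm (flared mouth) to the stop at +56; lips 46 mm high. Open porch level with the ledges from x = -90 to the mouth
- long_box_home (a point): on the long box: where the lid's handle-bar centre is when the lid is fully home (50 mm above the bench, 0.5 mm play to the stop); axes as the box: x the slide direction, away from the robot, y left, z up. The lid is let down on the porch before the mouth, then slides along +x under the lips
- long_cam (a joint): slotted steel cam lock right (-y) of the long box's mouth, vertical axis: 0 = open (tongue points along the box's -x), 1.571 = locked at its stop (tongue points +y across the mouth, 1.5 mm behind a home lid's rear edge; a lid not home blocks it). Locks clockwise seen from above. Starts at 0 to 0.1, stays where left, takes 0.04 Nm
- long_cam_slot (a point): top centre of the long box's cam, on its axis, 47 mm above the bench: the mouth of its driver slot. x (turns with the cam) is the direction of slot and tongue. Round head 22 mm across; slot open at both ends, 5 mm wide, 6.5 deep. Tongue 27 mm long, 8 to 13 mm below this point
- driver_grip (a point): stubby wide-blade screwdriver, standing upright, blade down, in its block. This point is the centre of its handle, 80 mm above the blade's tip; z points up along it. Handle 62 mm high (48 to 110 mm above the tip, black), 30 mm along x and 24 mm between its flats along y: grip it across the flats. 90 g
- driver_tip (a point): the same screwdriver's blade tip, centre of its lower edge. x is along the blade's width (14 mm), y across its thickness (2.4 mm); the blade is 14 mm high, the shank above it 8.4 mm thick up to the handle
- stand_hole (a point): mouth centre of the hole in the fixed wooden screwdriver block (75 x 75 mm, top 55 mm above the bench); hole 21 mm across, 50 mm deep. The driver hangs in it with the underside of its handle resting on the block's top, so its tip is then 48 mm below this point

How it is judged:
On the way, in this order (a step that is already met when the one before it is completed fails the run):
1. every lid that is present is fully home in its own box (x of small_lid_grip in the frame of small_box_home between -0.004 and 0.004 m and y of small_lid_grip in the frame of small_box_home between -0.004 and 0.004 m and z of small_lid_grip in the frame of small_box_home between -0.003 and 0.004 m and angle between the x axis of small_lid_grip and the x axis of small_box_home, either way round below 0.08 rad and x of medium_lid_grip in the frame of medium_box_home between -0.004 and 0.004 m and y of medium_lid_grip in the frame of medium_box_home between -0.004 and 0.004 m and z of medium_lid_grip in the frame of medium_box_home between -0.003 and 0.004 m and angle between the x axis of medium_lid_grip and the x axis of medium_box_home, either way round below 0.08 rad and x of large_lid_grip in the frame of large_box_home between -0.004 and 0.004 m and y of large_lid_grip in the frame of large_box_home between -0.004 and 0.004 m and z of large_lid_grip in the frame of large_box_home between -0.003 and 0.004 m and angle between the x axis of large_lid_grip and the x axis of large_box_home, either way round below 0.08 rad and x of long_lid_grip in the frame of long_box_home between -0.004 and 0.004 m and y of long_lid_grip in the frame of long_box_home between -0.004 and 0.004 m and z of long_lid_grip in the frame of long_box_home between -0.003 and 0.004 m and angle between the x axis of long_lid_grip and the x axis of long_box_home, either way round below 0.08 rad), for 0.2 s.
2. every such lid is home and its cam is locked across the mouth (all of step 1 and angle between the x axis of small_cam_slot and the y axis of small_lid_grip, either way round below 0.15 rad and angle between the x axis of medium_cam_slot and the y axis of medium_lid_grip, either way round below 0.15 rad and angle between the x axis of large_cam_slot and the y axis of large_lid_grip, either way round below 0.15 rad and angle between the x axis of long_cam_slot and the y axis of long_lid_grip, either way round below 0.15 rad), for 0.2 s.
At the end, for the whole second after the job is handed in: Each present lid flat in its own box's grooves, within 4 mm of home each way and 0.08 rad in line; that box's cam across the mouth (within 0.15 rad of square to the lid); the driver upright in its block (tip within 9 mm of the hole's axis, over 42 mm deep, tilt under 0.12 rad) (all of step 2 and horizontal distance between driver_tip and stand_hole below 0.009 m and z of driver_tip in the frame of stand_hole below -0.042 m and angle between driver_tip's own z axis and vertical below 0.12 rad); the robot touches nothing.
It fails at once if the fingers push a cam's tongue (the cams are turned with the screwdriver only) (contact force between the fingers and small_cam above 1.5 N or contact force between the fingers and medium_cam above 1.5 N or contact force between the fingers and large_cam above 1.5 N or contact force between the fingers and long_cam above 1.5 N).
Of small_lid, medium_lid, large_lid, long_lid only 3 to 4 are there at a start; the rules pass over those that are not, and their reading is None.
At some moment in a run one of small_lid, medium_lid, large_lid, long_lid may be knocked a few centimetres aside while the robot is not near it.
It also fails if it takes over 210 s, if anything falls off the work surface, if the arm or the gripper's body presses on something with over 40 N, if the wrist force passes 120 N, or if a joint passes its speed limit or range.

## Working session

There is one attempt and no reset: what is moved stays moved. The work goes in short steps, Python scripts to look and compute and a tool call to move; the robot and the scene stay as the last step left them, time stands still between calls to the robot, and variables do not carry over. Pictures are saved under pics/ and viewed, at most 14 in all, crops included, and the job is handed in when it is done.

Besides the shell and the picture viewer there is one more tool, called after "Request:" as a command line: name --argument value ..., lists and objects as JSON in quotes. move_arm: Moves the arm, as the interface text tells. Its arguments: {"type":"object","properties":{"steps":{"type":"array"},"claw":{"type":"number"},"grip_force":{"type":"number"}},"required":["steps"]}

```bash
mkdir -p pics; ls
python3 - <<'E'
from rig import manip, vision
import cv2,numpy as np
for n in ["scene","top"]:
    im=vision.camera(n); cv2.imwrite(f"pics/{n}0.png",im[:,:,::-1]); m=vision.camera_model(n); print(n,m["fovy"],m["cx"],m["cy"],np.round(m["pose"],4).tolist())
s=manip.state();print(s)
m=vision.camera_model("wrist");print(m["fovy"],m["cx"],m["cy"],np.round(m["pose"],4).tolist())
E
```

```text
pics
scene 43.53752224024416 328.4030646961025 246.10425275046936 [[-0.8834, -0.2332, 0.4064, -0.0239], [-0.4678, 0.3907, -0.7928, 1.0312], [0.0261, -0.8905, -0.4542, 0.6962], [0.0, 0.0, 0.0, 1.0]]
top 56.257151624867305 324.60432756160384 229.29190587390983 [[0.0193, -0.9953, 0.0948, 0.4492], [-0.9997, -0.0204, -0.0106, -0.0479], [0.0125, -0.0946, -0.9954, 1.0613], [0.0, 0.0, 0.0, 1.0]]
{'clock': 0.1, 'joint_positions': array([-1.38340300e+00,  3.13380528e-01,  1.49835569e+00, -1.67172981e-05,
        1.33100837e+00, -2.23390879e-01]), 'joint_velocities': array([ 0.00211579, -0.00160859, -0.00099466, -0.00093568,  0.00051009,
       -0.00081973]), 'joint_efforts': array([ 2.05400916e-03, -4.12899578e+01, -2.60141855e+01, -2.01747989e-04,
        3.02082328e-03, -3.35248309e-06]), 'tcp_pos': array([ 0.20959259, -0.4810959 ,  0.23080126]), 'ee_rot': array([-5.76019334e-04,  9.78980521e-01,  2.03952953e-01,  2.24909660e-06]), 'wrist_force': array([ 0.61902332, -0.30850674,  0.04778056]), 'torque': array([ 0.04442983, -0.0073014 ,  0.00063464]), 'finger_force': 0.0, 'width': 1.0014136589976839}
66.69486366328242 313.7191552395542 245.03983554936582 [[0.3992, -0.8715, -0.2848, 0.2825], [-0.9168, -0.38, -0.1223, -0.449], [-0.0016, 0.31, -0.9507, 0.3733], [0.0, 0.0, 0.0, 1.0]]
```

View pics/top0.png

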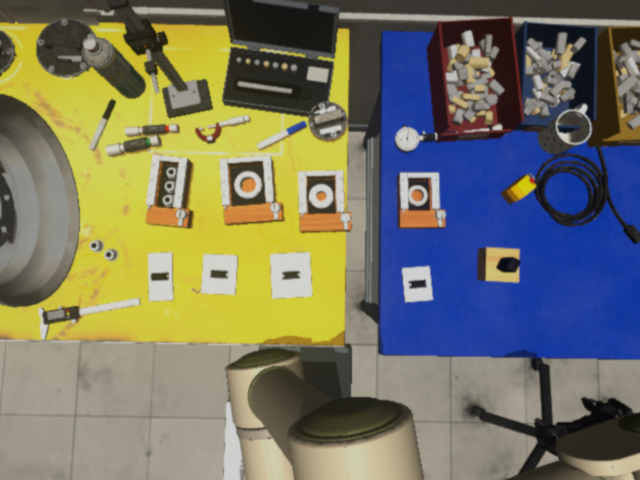

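View pics/scene0.png

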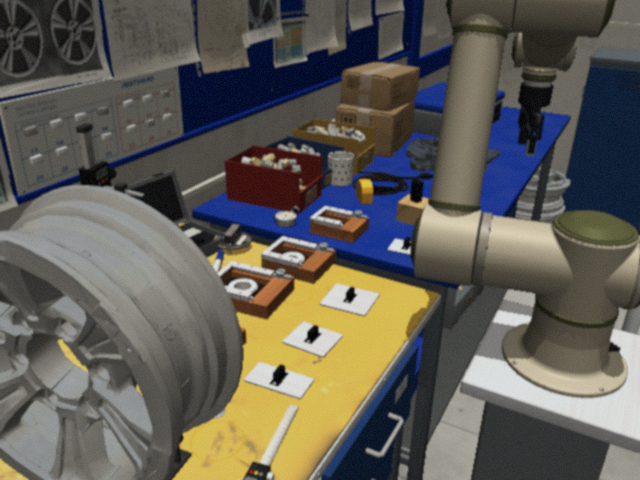

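The top view shows four lids with black bars at about (160,276), (219,273), (292,275) and (417,284). The boxes are at (168,190), (250,187), (322,198) and (420,197), and the driver is in its block at (508,265). The scene view agrees: all four lids are lying flat.

```bash
cat > h.py <<'E'
from rig import manip, vision, hand_in
import numpy as np, cv2, json, sys
from scipy.spatial.transform import Rotation as R
def Rt(): 
    q=manip.state()["ee_rot"]; return R.from_quat([q[1],q[2],q[3],q[0]])
def down(psi): # tool x at yaw psi (deg), z down
    return R.from_euler('z',psi,degrees=True)*R.from_euler('x',180,degrees=True)
def plan(p,psi,p0=None,r0=None):
    s=manip.state(); p0=s["tcp_pos"] if p0 is None else np.array(p0); r0=Rt() if r0 is None else r0
    r=down(psi); d=r0.inv().apply(np.array(p)-p0)/.2; a=(r0.inv()*r).as_rotvec()/np.pi
    print("d",np.round(d,4),"a",np.round(a,4),"rows",max(np.linalg.norm(d)*.2/.0417,np.linalg.norm(a)*180/7.16))
def st():
    s=manip.state(); e=Rt().as_matrix(); print("t",round(s["clock"],2),"tcp",np.round(s["tcp_pos"],4),"psi",round(np.degrees(np.arctan2(e[1,0],e[0,0])),2),"zax",np.round(e[:,2],4),"F",np.round(s["wrist_force"],1),"w",round(s["width"],3),"ff",round(s["finger_force"],1))
def snap(n,name):
    m=vision.camera_model(n); im=vision.camera(n); cv2.imwrite(f"pics/{name}.png",im[:,:,::-1])
    json.dump(dict(fovy=m["fovy"],cx=m["cx"],cy=m["cy"],pose=np.array(m["pose"]).tolist()),open(f"pics/{name}.json","w")); return im,m
def load(name): return cv2.imread(f"pics/{name}.png")[:,:,::-1], json.load(open(f"pics/{name}.json"))
def K(m): return 240/np.tan(np.radians(m["fovy"]/2))
def px2w(m,uv,z):
    uv=np.atleast_2d(uv).astype(float); T=np.array(m["pose"]); f=K(m)
    d=np.c_[(uv[:,0]-m["cx"])/f,(uv[:,1]-m["cy"])/f,np.ones(len(uv))]@T[:3,:3].T
    return T[:3,3]+d*((z-T[2,3])/d[:,2])[:,None]
def w2px(m,P):
    T=np.array(m["pose"]); c=(np.atleast_2d(P)-T[:3,3])@T[:3,:3]; f=K(m)
    return np.c_[f*c[:,0]/c[:,2]+m["cx"],f*c[:,1]/c[:,2]+m["cy"]]
def tri(obs): # [(m,uv),...] least squares point
    A=np.zeros((3,3));b=np.zeros(3)
    for m,uv in obs:
        T=np.array(m["pose"]);f=K(m);d=T[:3,:3]@np.array([(uv[0]-m["cx"])/f,(uv[1]-m["cy"])/f,1]);d/=np.linalg.norm(d)
        M=np.eye(3)-np.outer(d,d);A+=M;b+=M@T[:3,3]
    return np.linalg.solve(A,b)
E
python3 - <<'E'
from h import *
im,m=load("top0") if 0 else (cv2.imread("pics/top0.png"),vision.camera_model("top"))
for n,p,z in [("longlid",(160,276),.027),("l2",(219,273),.027),("l3",(292,275),.027),("small",(417,284),.027),("drv",(508,265),.11),("longbox",(168,188),.04),("b2",(249,187),.04),("b3",(321,196),.04),("b4",(419,191),.04)]:
    print(n,px2w(m,p,z)[0].round(3))
plan((.5,-.33,.25),0)
E
```

```text
longlid [0.433 0.314 0.027]
l2 [0.442 0.181 0.027]
l3 [0.441 0.014 0.027]
small [ 0.426 -0.273  0.027]
drv [ 0.472 -0.449  0.11 ]
longbox [0.634 0.302 0.04 ]
b2 [0.641 0.117 0.04 ]
b3 [ 0.623 -0.049  0.04 ]
b4 [ 0.64  -0.275  0.04 ]
d [ 1.6329 -0.1129 -0.0955] a [-0.0004 -0.      0.1308] rows 7.863916858945629
```

Request:
move_arm --steps '[{"x":0.8,"y":-0.06,"z":-0.1},{"x":0.8,"y":-0.06,"z":-0.1},{"x":0.8,"y":-0.06,"z":-0.1},{"x":0.8,"y":-0.06,"z":-0.1},{"x":0.8,"y":-0.06,"z":-0.1}]'

```text
validation failed for argument at $.st...
```

Request:
move_arm --steps '[{"x":0.83,"y":-0.05,"az":0.131},{"x":0.83,"y":-0.05,"az":0.131},{"x":0.83,"y":-0.05,"az":0.131},{"x":0.83,"y":-0.05,"az":0.131},{"x":0.83,"y":-0.05,"az":0.131},{"x":0.83,"y":-0.05,"az":0.131},{"x":0.83,"y":-0.05,"az":0.131}]'

```text
validation failed for argument at $.st...
```

Run:
```python
from h import *
st(); im,m=snap("wrist","wA0")
plan((.5,.12,.25),0)
```

```text
t 0.1 tcp [ 0.2096 -0.4811  0.2308] psi 23.54 zax [-2.0e-04  1.1e-03 -1.0e+00] F [ 0.6 -0.3  0. ] w 1.001 ff 0.0
d [ 2.5315 -2.1759 -0.093 ] a [-0.0003 -0.      0.1308] rows 16.01632033099718
```

View pics/wA0.png

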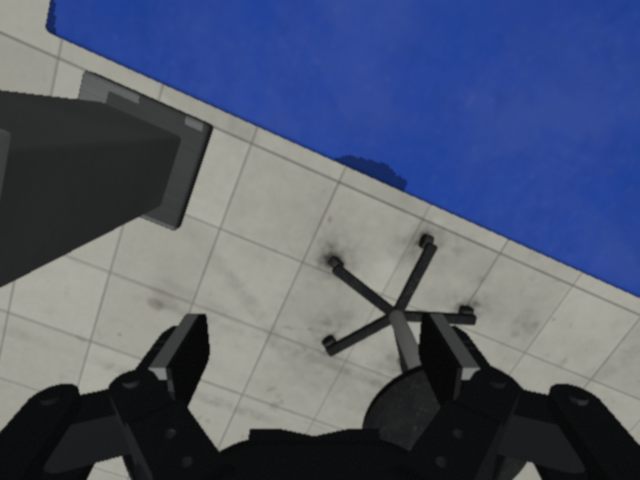

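The wrist view shows only the floor and the edge of the blue bench, with the fingers at the bottom of the frame around (180,350) and (450,350). The arm hasn't moved: every row needs all six keys.

Request:
move_arm --steps '[{"x":0.8,"y":-0.06,"z":-0.1,"ax":0,"ay":0,"az":0},{"x":0.8,"y":-0.06,"z":-0.1,"ax":0,"ay":0,"az":0},{"x":0.8,"y":-0.06,"z":-0.1,"ax":0,"ay":0,"az":0},{"x":0.8,"y":-0.06,"z":-0.1,"ax":0,"ay":0,"az":0},{"x":0.8,"y":-0.06,"z":-0.1,"ax":0,"ay":0,"az":0}]'

```text
clock: 0.57
tcp_pos: [0.356, -0.4035, 0.2521]
ee_rot: [0.0, 0.978, 0.207, 0.001]
wrist_force: [0.6, 0.5, -0.5]
width: 0.995
finger_force: 0.0
```

Request:
move_arm --steps '[{"x":0.7,"y":-0.05,"z":0,"ax":0,"ay":0,"az":0.131},{"x":0.7,"y":-0.05,"z":0,"ax":0,"ay":0,"az":0.131},{"x":0.7,"y":-0.05,"z":0,"ax":0,"ay":0,"az":0.131},{"x":0.7,"y":-0.05,"z":0,"ax":0,"ay":0,"az":0.131},{"x":0.7,"y":-0.05,"z":0,"ax":0,"ay":0,"az":0.131},{"x":0.7,"y":-0.05,"z":0,"ax":0,"ay":0,"az":0.131},{"x":0.7,"y":-0.05,"z":0,"ax":0,"ay":0,"az":0.131}]'

```text
clock: 1.15
tcp_pos: [0.4753, -0.3417, 0.251]
ee_rot: [-0.0, 1.0, -0.0, -0.0]
wrist_force: [0.8, -0.1, -0.2]
width: 1.001
finger_force: 0.0
```

Run:
```python
from h import *
st(); im,m=snap("wrist","wA1")
plan((.47,.12,.25),0)
```

```text
t 1.15 tcp [ 0.4753 -0.3417  0.251 ] psi -0.01 zax [-7.e-04  3.e-04 -1.e+00] F [ 0.8 -0.1 -0.2] w 1.001 ff 0.0
d [-0.0279 -2.3097  0.0061] a [-0.0001  0.0002 -0.0003] rows 11.07858610786868
```

View pics/wA1.png

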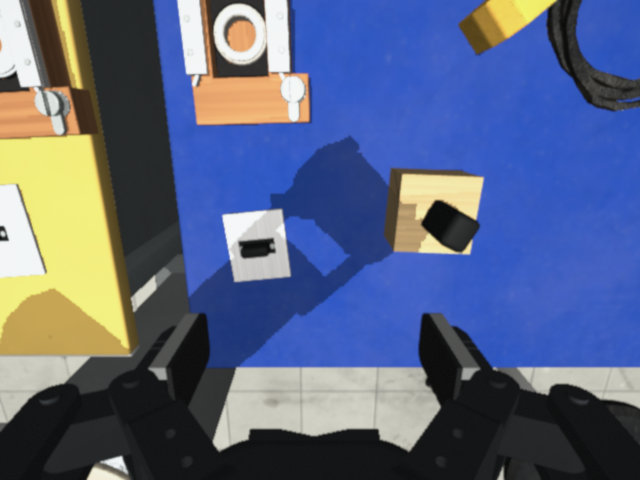

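The wrist view shows the small box with its ring at (240,33), its cam head at (292,88) with the tongue pointing down, and the small lid's bar at (257,247). The driver is at (450,225) in its block, turned about 25°. The medium box's cam is at (50,100).

Request:
move_arm --steps '[{"x":0.22,"y":-0.15,"z":0,"ax":0,"ay":0,"az":-0.5},{"x":0.22,"y":-0.15,"z":0,"ax":0,"ay":0,"az":-0.5},{"x":0.22,"y":-0.15,"z":0,"ax":0,"ay":0,"az":-0.5},{"x":0.22,"y":-0.15,"z":0,"ax":0,"ay":0,"az":-0.5},{"x":0.22,"y":-0.15,"z":0,"ax":0,"ay":0,"az":-0.5},{"x":0.22,"y":-0.15,"z":0,"ax":0,"ay":0,"az":-0.5},{"x":0.22,"y":-0.15,"z":0,"ax":0,"ay":0,"az":-0.5},{"x":0.22,"y":-0.15,"z":0,"ax":0,"ay":0,"az":-0.5},{"x":0.22,"y":-0.15,"z":0,"ax":0,"ay":0,"az":-0.5},{"x":0.22,"y":-0.15,"z":0,"ax":0,"ay":0,"az":-0.5},{"x":0.22,"y":-0.15,"z":0,"ax":0,"ay":0,"az":-0.5},{"x":0.22,"y":-0.15,"z":0,"ax":0,"ay":0,"az":-0.5}]'

```text
clock: 2.2
tcp_pos: [0.5189, -0.3124, 0.2514]
ee_rot: [0.0, 0.73, 0.683, -0.0]
wrist_force: [0.3, 0.0, 0.5]
width: 0.999
finger_force: 0.0
```

Request:
move_arm --steps '[{"x":0,"y":0,"z":0,"ax":0,"ay":0,"az":-0.023},{"x":0,"y":0,"z":0,"ax":0,"ay":0,"az":-0.023}]'

```text
clock: 2.37
tcp_pos: [0.519, -0.3123, 0.2514]
ee_rot: [-0.0, 0.706, 0.708, -0.0]
wrist_force: [0.1, 0.5, -0.3]
width: 0.998
finger_force: 0.0
```

Run:
```python
from h import *
st(); im,m=snap("wrist","wB1")
plan((.52,.04,.25),90)
```

```text
t 2.37 tcp [ 0.519  -0.3123  0.2514] psi 90.11 zax [-1.e-04 -1.e-04 -1.e+00] F [ 0.1  0.5 -0.3] w 0.998 ff 0.0
d [1.7611e+00 6.0000e-04 6.9000e-03] a [-0.      0.     -0.0007] rows 8.446792176684985
```

View pics/wB1.png

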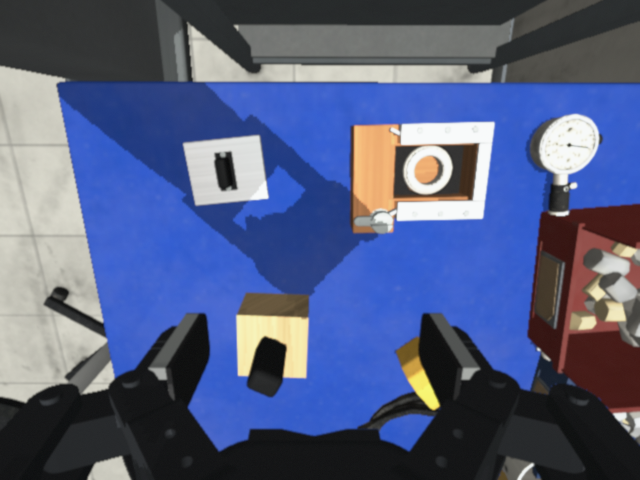

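The wrist view with camera "up" along +y shows the small lid at (226,170), with its corners roughly (184,142), (258,136), (268,198) and (194,206). The small box's white U of rails spans (395–494, 122–221), the cam head is at (381,217), and the driver is at (267,366).

Request:
move_arm --steps '[{"x":0.88,"y":0,"z":0,"ax":0,"ay":0,"az":0},{"x":0.88,"y":0,"z":0,"ax":0,"ay":0,"az":0},{"x":0.88,"y":0,"z":0,"ax":0,"ay":0,"az":0},{"x":0.88,"y":0,"z":0,"ax":0,"ay":0,"az":0},{"x":0.88,"y":0,"z":0,"ax":0,"ay":0,"az":0},{"x":0.88,"y":0,"z":0,"ax":0,"ay":0,"az":0}]'

```text
clock: 2.92
tcp_pos: [0.5196, -0.1335, 0.2519]
ee_rot: [0.0, 0.707, 0.708, 0.0]
wrist_force: [-0.5, 0.1, -0.3]
width: 1.0
finger_force: 0.0
```

Request:
move_arm --steps '[{"x":0.63,"y":0,"z":0,"ax":0,"ay":0,"az":0},{"x":0.63,"y":0,"z":0,"ax":0,"ay":0,"az":0},{"x":0.63,"y":0,"z":0,"ax":0,"ay":0,"az":0},{"x":0.63,"y":0,"z":0,"ax":0,"ay":0,"az":0},{"x":0.63,"y":0,"z":0,"ax":0,"ay":0,"az":0},{"x":0.63,"y":0,"z":0,"ax":0,"ay":0,"az":0}]'

```text
clock: 3.42
tcp_pos: [0.52, -0.011, 0.2512]
ee_rot: [0.0, 0.708, 0.707, -0.0]
wrist_force: [-0.8, -1.0, -0.2]
width: 1.003
finger_force: 0.0
```

Run:
```python
from h import *
st(); im,m=snap("wrist","wB2")
```

```text
t 3.42 tcp [ 0.52   -0.011   0.2512] psi 89.92 zax [-0.e+00 -6.e-04 -1.e+00] F [-0.8 -1.  -0.2] w 1.003 ff 0.0
```

Request:
move_arm --steps '[{"x":0.9,"y":0,"z":0,"ax":0,"ay":0,"az":0},{"x":0.9,"y":0,"z":0,"ax":0,"ay":0,"az":0},{"x":0.9,"y":0,"z":0,"ax":0,"ay":0,"az":0},{"x":0.9,"y":0,"z":0,"ax":0,"ay":0,"az":0},{"x":0.9,"y":0,"z":0,"ax":0,"ay":0,"az":0},{"x":0.9,"y":0,"z":0,"ax":0,"ay":0,"az":0}]'

```text
clock: 3.97
tcp_pos: [0.5199, 0.1717, 0.251]
ee_rot: [-0.0, 0.706, 0.708, -0.0]
wrist_force: [0.1, -1.1, -0.1]
width: 1.001
finger_force: 0.0
```

```bash
cat >> h.py <<'E'
def ortho(name,z,x0,x1,y0,y1,s=.0005):
    # rectified picture of plane z: column = (x-x0)/s, row=(y1-y)/s  (seen from above, x right, y up)
    im,m=load(name); W=int((x1-x0)/s);H=int((y1-y0)/s)
    X,Y=np.meshgrid(x0+np.arange(W)*s,y1-np.arange(H)*s)
    uv=w2px(m,np.c_[X.ravel(),Y.ravel(),np.full(X.size,z)]).astype(np.float32)
    return cv2.remap(im,uv[:,0].reshape(H,W),uv[:,1].reshape(H,W),cv2.INTER_LINEAR)
E
python3 - <<'E'
from h import *
st(); im,m=snap("wrist","wB3")
a,_=load("wB2");b,_=load("wB3")
cv2.imwrite("pics/pair.png",np.vstack([b[80:340],a[80:340]])[:,:,::-1])
E
```

```text
t 3.97 tcp [0.5199 0.1717 0.251 ] psi 90.11 zax [-3.e-04  2.e-04 -1.e+00] F [ 0.1 -1.1 -0.1] w 1.001 ff 0.0
```

View pics/pair.png

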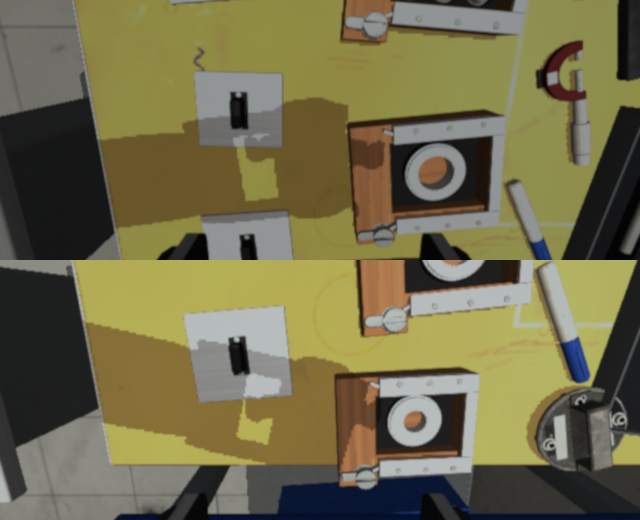

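The pair shows, in the upper half (wB3), the medium lid at (239,108), the large box at (430,170) with its cam at (383,235), and the long box's cam at (374,25). The lower half (wB2) shows the large lid at (238,353), the medium box at (410,425) with its cam at (366,476), and the large box's cam at (394,318).

```bash
cat >> h.py <<'E'
def rectfit(name,z,c,half,smax=70,vmin=90,s=.0005,amin=500):
    x0,y1=c[0]-half,c[1]+half
    o=ortho(name,z,x0,c[0]+half,c[1]-half,y1,s)
    hsv=cv2.cvtColor(o,cv2.COLOR_RGB2HSV); mk=((hsv[:,:,1]<smax)&(hsv[:,:,2]>vmin)).astype(np.uint8)
    mk=cv2.morphologyEx(mk,cv2.MORPH_OPEN,np.ones((5,5),np.uint8))
    n,lab,stt,cen=cv2.connectedComponentsWithStats(mk); out=[]
    for i in range(1,n):
        if stt[i,4]*s*s*1e6<amin: continue
        pts=cv2.findContours((lab==i).astype(np.uint8),cv2.RETR_EXTERNAL,cv2.CHAIN_APPROX_NONE)[0][0]
        (a,b),(w,h),t=cv2.minAreaRect(pts)
        if t>45: t-=90; w,h=h,w
        out.append((x0+a*s,y1-b*s,w*s*1e3,h*s*1e3,-t,stt[i,4]*s*s*1e6))
    return out
E
python3 - <<'E'
from h import *
T=dict(small=(.426,-.273),medium=(.442,.181),large=(.441,.014),long=(.433,.314))
B=dict(small=(.64,-.275),medium=(.623,-.049),large=(.641,.117),long=(.634,.302))
for n,vs in dict(small=["wA1","wB1"],medium=["wB2","wB3"],large=["wB2","wB3"],long=["wB3"]).items():
    for v in vs:
        for r in rectfit(v,.005,T[n],.075): print("lid",n,v,np.round(r,4))
        for r in rectfit(v,.046,B[n],.085): print("   box",n,v,np.round(r,4))
im,m=load("wB3"); print(w2px(m,[.433,.314,.03]))
E
```

```text
lid small wA1 [ 4.26500e-01 -2.77500e-01  8.12448e+01  6.69660e+01  5.71060e+00
  4.71150e+03]
   box small wA1 [ 6.20900e-01 -2.38800e-01  6.56447e+01  1.90489e+01  1.21890e+00
  1.12675e+03]
   box small wA1 [ 6.034000e-01 -2.952000e-01  1.012769e+02  6.806140e+01  1.197610e+01
  2.849250e+03]
lid small wB1 [ 4.26500e-01 -2.77000e-01  8.07473e+01  6.68665e+01  5.71060e+00
  4.73600e+03]
   box small wB1 [ 6.1430e-01 -1.9280e-01  1.1850e+02  5.5000e+00 -0.0000e+00  6.9075e+02]
   box small wB1 [ 6.200000e-01 -2.804000e-01  1.259220e+02  1.028144e+02  1.301900e+00
  5.910750e+03]
lid medium wB2 [ 4.39500e-01  1.62900e-01  9.20717e+01  3.37274e+01 -3.84500e-01
  2.89050e+03]
   box medium wB2 [ 6.138000e-01 -5.370000e-02  1.377780e+02  1.184473e+02  3.691400e+00
  7.310250e+03]
lid medium wB3 [ 4.39900e-01  1.87100e-01  9.21655e+01  8.08667e+01 -1.50740e+00
  6.61300e+03]
   box medium wB3 [ 6.11000e-01 -2.56000e-02  7.07682e+01  6.12243e+01  3.57630e+00
  2.66400e+03]
   box medium wB3 [ 6.20700e-01 -9.02000e-02  7.45139e+01  1.93648e+01  2.91080e+00
  1.18375e+03]
lid large wB2 [4.41200e-01 1.95000e-02 1.04290e+02 9.43286e+01 4.43650e+00 9.07425e+03]
   box large wB2 [6.438000e-01 1.070000e-01 1.589180e+02 1.177906e+02 1.840200e+00
 3.754750e+03]
   box large wB2 [ 6.418e-01  1.210e-01  6.050e+01  6.100e+01 -0.000e+00  1.984e+03]
lid large wB3 [4.410000e-01 1.900000e-02 1.049498e+02 9.328870e+01 4.514000e+00
 8.784750e+03]
   box large wB3 [6.383000e-01 1.275000e-01 1.591357e+02 1.317305e+02 7.182300e+00
 5.550250e+03]
   box large wB3 [ 6.41900e-01  1.31100e-01  6.04576e+01  6.01041e+01 -4.50000e+01
  1.91825e+03]
lid long wB3 [4.317000e-01 3.230000e-01 1.122296e+02 5.653030e+01 4.236400e+00
 5.581500e+03]
   box long wB3 [ 6.290000e-01  2.861000e-01  1.594309e+02  1.335332e+02 -1.438100e+00
  5.622750e+03]
[[217.39537448  53.03352374]]
```

Run:
```python
from h import *
B=dict(small=(.615,-.28),medium=(.61,-.06),large=(.63,.12),long=(.62,.30))
V=dict(small="wB1",medium="wB2",large="wB3",long="wB3"); t=[]
for n,(x,y) in B.items():
    o=np.ascontiguousarray(ortho(V[n],.046,x-.09,x+.09,y-.075,y+.075,.00045)); 
    for k in range(0,o.shape[1],50): cv2.line(o,(k,0),(k,6),(255,0,0),1)
    for k in range(0,o.shape[0],50): cv2.line(o,(0,k),(6,k),(255,0,0),1)
    t.append(o[:298,:398])
cv2.imwrite("pics/boxes.png",np.vstack([np.hstack(t[:2]),np.hstack(t[2:])])[:,:,::-1]); print(t[0].shape)
```

```text
(298, 398, 3)
```

View pics/boxes.png

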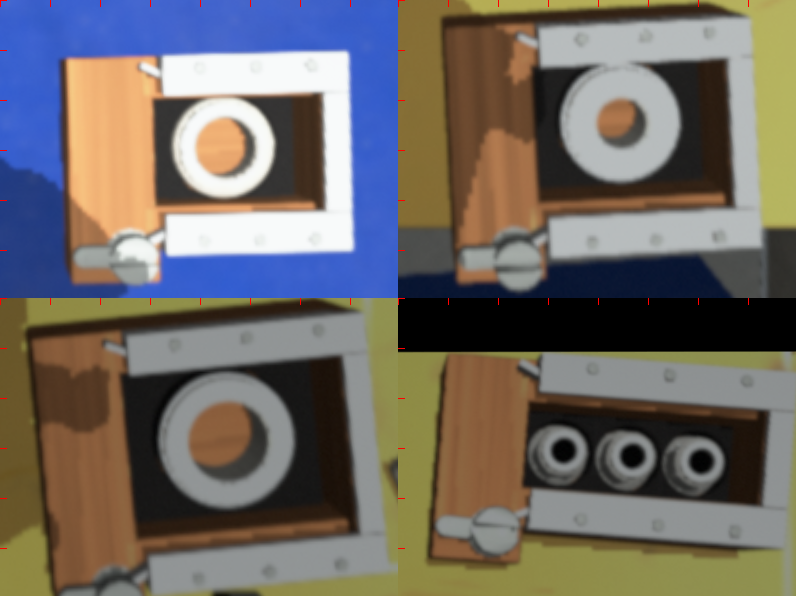

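The rectified mosaic (0.45 mm per pixel) shows each box's white frame clearly:

| Box | Frame corners (px) | Cam slot (px) |
|---|---|---|
| Small | (161,57), (348,52), (353,249), (166,255) | (134,257) |
| Medium | (538,26), (749,17), (761,248), (549,258) | (518,262) |
| Large | (126,332), (366,312), (149,594) | near (118,585) |
| Long | (541,351), (783,549), (527,532) | (495,531) |

Outer widths come to the groove width plus 20 mm, as expected. The medium lid goes first.

```bash
cat >> h.py <<'E'
HOME=dict(small=(.6306,-.2743,1.5),medium=(.6235,-.0471,2.65),large=(.6457,.1245,4.9),long=(.6393,.3071,-3.9))
LID=dict(small=(.4265,-.2773,5.7),medium=(.4399,.1871,-1.5),large=(.4411,.0193,4.5),long=(.4317,.3230,4.2))
HALF=dict(small=40,medium=46,large=52,long=56); MOUTH=dict(small=32,medium=38,large=44,long=48)
def boxpt(n,dx,dy=0):
    x,y,t=HOME[n]; r=np.radians(t); return (x+dx*np.cos(r)-dy*np.sin(r), y+dx*np.sin(r)+dy*np.cos(r))
def seq(wps):
    p=manip.state()["tcp_pos"]; r=Rt()
    for q,psi in wps:
        r1=down(psi); d=np.round(r.inv().apply(np.array(q)-p)/.2,3); a=np.round((r.inv()*r1).as_rotvec()/np.pi,3)
        print("d",d,"a",a,"rows",round(max(np.linalg.norm(d)*.2/.0417,np.linalg.norm(a)*180/7.16),1))
        p=p+r.apply(d*.2); r=r*R.from_rotvec(a*np.pi)
def lidseq(n,zg=.012,lift=.1,x0=None):
    x,y,t=LID[n]; h=HOME[n]; pre=-(HALF[n]+MOUTH[n]+10)/1e3
    b=boxpt(n,pre); e=boxpt(n,.001); ph=90+h[2]
    st(); seq([((x,y,.06),90+t),((x,y,zg),90+t),((x,y,lift),90+t),((*b,lift),ph),((*b,zg+.0355),ph),((*e,zg+.0355),ph)])
E
python3 - <<'E'
from h import *
lidseq("medium")
E
```

```text
t 4.02 tcp [0.52  0.17  0.251] psi 90.04 zax [-3.e-04 -5.e-04 -1.e+00] F [-0.1  0.7 -0.7] w 1.003 ff 0.0
d [ 0.086 -0.4    0.955] a [-0.     0.     0.009] rows 5.0
d [ 0.   -0.    0.24] a [-0.  0. -0.] rows 1.2
d [ 0.   -0.   -0.44] a [-0.  0. -0.] rows 2.1
d [-1.18   0.481  0.   ] a [-0.     0.    -0.024] rows 6.1
d [ 0.    -0.     0.263] a [-0.  0.  0.] rows 1.3
d [-0.     0.475 -0.   ] a [-0.  0.  0.] rows 2.3
```

Request:
move_arm --steps '[{"x":0.086,"y":-0.4,"z":0.6,"ax":0,"ay":0,"az":0.009},{"x":0.086,"y":-0.4,"z":0.6,"ax":0,"ay":0,"az":0.009},{"x":0.086,"y":-0.4,"z":0.6,"ax":0,"ay":0,"az":0.009},{"x":0.086,"y":-0.4,"z":0.6,"ax":0,"ay":0,"az":0.009},{"x":0.086,"y":-0.4,"z":0.955,"ax":0,"ay":0,"az":0.009},{"x":0.086,"y":-0.4,"z":0.955,"ax":0,"ay":0,"az":0.009},{"x":0.086,"y":-0.4,"z":0.955,"ax":0,"ay":0,"az":0.009},{"x":0.086,"y":-0.4,"z":1.0,"ax":0,"ay":0,"az":0.009},{"x":0.086,"y":-0.4,"z":1.0,"ax":0,"ay":0,"az":0.009}]' --claw 0.55 --grip_force 40

```text
clock: 4.77
tcp_pos: [0.4404, 0.1867, 0.0516]
ee_rot: [0.0, 0.717, 0.697, 0.0]
wrist_force: [-0.6, -0.3, 0.9]
width: 0.549
finger_force: 0.0
```

Request:
move_arm --steps '[{"x":0,"y":0,"z":0.1,"ax":0,"ay":0,"az":0},{"x":0,"y":0,"z":0.15,"ax":0,"ay":0,"az":0},{"x":0,"y":0,"z":0.195,"ax":0,"ay":0,"az":0},{"x":0,"y":0,"z":0.195,"ax":0,"ay":0,"az":0},{"x":0,"y":0,"z":0.195,"ax":0,"ay":0,"az":0}]'

```text
clock: 5.18
tcp_pos: [0.4398, 0.1877, 0.0127]
ee_rot: [0.0, 0.717, 0.697, 0.0]
wrist_force: [-0.6, 0.6, 0.1]
width: 0.551
finger_force: 0.0
```

Request:
move_arm --steps '[{"x":0,"y":0,"z":0,"ax":0,"ay":0,"az":0},{"x":0,"y":0,"z":0,"ax":0,"ay":0,"az":0},{"x":0,"y":0,"z":0,"ax":0,"ay":0,"az":0},{"x":0,"y":0,"z":0,"ax":0,"ay":0,"az":0},{"x":0,"y":0,"z":0,"ax":0,"ay":0,"az":0},{"x":0,"y":0,"z":0,"ax":0,"ay":0,"az":0},{"x":0,"y":0,"z":0,"ax":0,"ay":0,"az":0},{"x":0,"y":0,"z":0,"ax":0,"ay":0,"az":0}]' --claw 0

```text
clock: 5.85
tcp_pos: [0.4401, 0.1879, 0.013]
ee_rot: [0.0, 0.717, 0.697, 0.001]
wrist_force: [-0.7, -1.0, 6.1]
width: 0.128
finger_force: 41.3
```

Run:
```python
from h import *
st()
```

```text
t 5.85 tcp [0.4401 0.1879 0.013 ] psi 88.43 zax [ 1.4e-03  2.0e-04 -1.0e+00] F [-0.7 -1.   6.1] w 0.128 ff 41.3
```

```bash
cat >> h.py <<'E'
def carry(n,zg=.0125,lift=.1):
    h=HOME[n]; pre=-(HALF[n]+MOUTH[n]+10)/1e3; b=boxpt(n,pre); e=boxpt(n,.001); ph=90+h[2]
    p=manip.state()["tcp_pos"]; m=Rt().as_matrix(); t=np.degrees(np.arctan2(m[1,0],m[0,0]))
    st(); seq([((p[0],p[1],lift),t),((*b,lift),ph),((*b,zg+.0355),ph),((*e,zg+.0355),ph)])
E
python3 - <<'E'
from h import *
carry("medium")
E
```

```text
t 5.85 tcp [0.4401 0.1879 0.013 ] psi 88.43 zax [ 1.4e-03  2.0e-04 -1.0e+00] F [-0.7 -1.   6.1] w 0.128 ff 41.3
d [ 0.     0.001 -0.435] a [ 0. -0. -0.] rows 2.1
d [-1.184  0.48   0.   ] a [ 0.    -0.    -0.023] rows 6.1
d [ 0.   -0.    0.26] a [ 0. -0. -0.] rows 1.2
d [0.001 0.475 0.001] a [ 0. -0. -0.] rows 2.3
```

Request:
move_arm --steps '[{"x":0,"y":0,"z":-0.1,"ax":0,"ay":0,"az":0},{"x":0,"y":0,"z":-0.25,"ax":0,"ay":0,"az":0},{"x":0,"y":0,"z":-0.435,"ax":0,"ay":0,"az":0},{"x":-0.2,"y":0.1,"z":-0.435,"ax":0,"ay":0,"az":-0.01},{"x":-0.4,"y":0.2,"z":-0.435,"ax":0,"ay":0,"az":-0.02},{"x":-0.6,"y":0.3,"z":-0.435,"ax":0,"ay":0,"az":-0.023},{"x":-0.8,"y":0.4,"z":-0.435,"ax":0,"ay":0,"az":-0.023},{"x":-1.0,"y":0.48,"z":-0.435,"ax":0,"ay":0,"az":-0.023},{"x":-1.0,"y":0.48,"z":-0.435,"ax":0,"ay":0,"az":-0.023}]'

```text
clock: 6.6
tcp_pos: [0.5315, -0.0195, 0.0994]
ee_rot: [0.001, 0.692, 0.722, 0.0]
wrist_force: [-0.4, -1.0, -1.4]
width: 0.132
finger_force: 40.3
```

Request:
move_arm --steps '[{"x":-0.18,"y":0,"z":0,"ax":0,"ay":0,"az":0},{"x":-0.18,"y":0,"z":0.1,"ax":0,"ay":0,"az":0},{"x":-0.18,"y":0,"z":0.2,"ax":0,"ay":0,"az":0},{"x":-0.18,"y":0,"z":0.2,"ax":0,"ay":0,"az":0}]'

```text
clock: 6.93
tcp_pos: [0.5294, -0.0503, 0.0561]
ee_rot: [-0.003, 0.691, 0.722, -0.001]
wrist_force: [-0.2, 0.8, -2.0]
width: 0.128
finger_force: 40.3
```

Run:
```python
from h import *
h=HOME["medium"];st(); seq([((*boxpt("medium",-.094),.048),92.65),((*boxpt("medium",.001),.048),92.65)])
im,m=snap("wrist","s1"); cv2.imwrite("pics/s1c.png",im[:,:,::-1])
```

```text
t 6.93 tcp [ 0.5294 -0.0503  0.0561] psi 92.51 zax [-0.0062  0.0021 -1.    ] F [-0.2  0.8 -2. ] w 0.128 ff 40.3
d [-0.006  0.001  0.04 ] a [-0.002 -0.001 -0.001] rows 0.2
d [-0.     0.475  0.   ] a [0. 0. 0.] rows 2.3
```

View pics/s1c.png

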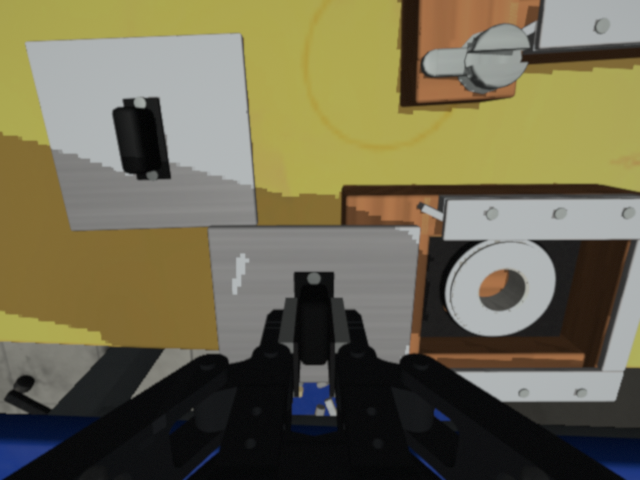

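The wrist view shows the medium lid held level at (315,300), with its leading edge at column 417, just ahead of the medium box's mouth (rail corner at (444,198)) and parallel to it.

Request:
move_arm --steps '[{"x":-0.006,"y":0,"z":0.02,"ax":-0.002,"ay":-0.001,"az":0},{"x":-0.006,"y":0,"z":0.04,"ax":-0.002,"ay":-0.001,"az":0},{"x":-0.006,"y":0,"z":0.04,"ax":-0.002,"ay":-0.001,"az":0}]'

```text
clock: 7.23
tcp_pos: [0.5317, -0.0517, 0.0514]
ee_rot: [0.003, 0.691, 0.723, 0.001]
wrist_force: [-0.2, -0.8, -1.0]
width: 0.128
finger_force: 40.3
```

Request:
move_arm --steps '[{"x":0,"y":0.05,"z":0,"ax":0,"ay":0,"az":0},{"x":0,"y":0.1,"z":0,"ax":0,"ay":0,"az":0},{"x":0,"y":0.15,"z":0,"ax":0,"ay":0,"az":0},{"x":0,"y":0.2,"z":0,"ax":0,"ay":0,"az":0},{"x":0,"y":0.2,"z":0,"ax":0,"ay":0,"az":0}]'

```text
clock: 7.65
tcp_pos: [0.5712, -0.0495, 0.0503]
ee_rot: [0.002, 0.691, 0.723, 0.001]
wrist_force: [3.9, 1.1, -14.6]
width: 0.128
finger_force: 39.7
```

Run:
```python
from h import *
st(); seq([((*boxpt("medium",.001),.048),92.65)])
```

```text
t 7.65 tcp [ 0.5712 -0.0495  0.0503] psi 92.59 zax [ 0.0033 -0.0017 -1.    ] F [  3.9   1.1 -14.6] w 0.128 ff 39.7
d [0.    0.267 0.012] a [ 0.001  0.001 -0.   ] rows 1.3
```

Request:
move_arm --steps '[{"x":0,"y":0,"z":0.012,"ax":0,"ay":0,"az":0},{"x":0,"y":0,"z":0.012,"ax":0,"ay":0,"az":0},{"x":0,"y":0,"z":0.012,"ax":0,"ay":0,"az":0}]'

```text
clock: 7.9
tcp_pos: [0.5718, -0.0503, 0.0498]
ee_rot: [0.004, 0.691, 0.723, 0.002]
wrist_force: [1.2, -0.3, -3.8]
width: 0.128
finger_force: 41.1
```

Request:
move_arm --steps '[{"x":0,"y":0.05,"z":0,"ax":0,"ay":0,"az":0},{"x":0,"y":0.1,"z":0,"ax":0,"ay":0,"az":0},{"x":0,"y":0.15,"z":0,"ax":0,"ay":0,"az":0},{"x":0,"y":0.2,"z":0,"ax":0,"ay":0,"az":0},{"x":0,"y":0.23,"z":0,"ax":0,"ay":0,"az":0},{"x":0,"y":0.25,"z":0,"ax":0,"ay":0,"az":0},{"x":0,"y":0.258,"z":0,"ax":0,"ay":0,"az":0},{"x":0,"y":0.266,"z":0,"ax":0,"ay":0,"az":0},{"x":0,"y":0.266,"z":0,"ax":0,"ay":0,"az":0}]'

```text
clock: 8.65
tcp_pos: [0.6245, -0.048, 0.0497]
ee_rot: [0.003, 0.691, 0.723, 0.001]
wrist_force: [-2.1, -1.4, -0.6]
width: 0.128
finger_force: 41.5
```

Run:
```python
from h import *
st(); seq([((*boxpt("medium",.001),.048),92.65)])
```

```text
t 8.65 tcp [ 0.6245 -0.048   0.0497] psi 92.57 zax [ 0.0058 -0.0031 -1.    ] F [-2.1 -1.4 -0.6] w 0.128 ff 41.5
d [0.005 0.    0.008] a [ 0.002  0.001 -0.   ] rows 0.1
```

Request:
move_arm --steps '[{"x":0,"y":0.005,"z":0,"ax":0,"ay":0,"az":0},{"x":0,"y":0.01,"z":0,"ax":0,"ay":0,"az":0},{"x":0,"y":0.012,"z":0,"ax":0,"ay":0,"az":0}]'

```text
clock: 8.9
tcp_pos: [0.6247, -0.0481, 0.0496]
ee_rot: [0.001, 0.691, 0.723, -0.001]
wrist_force: [-18.3, -3.6, 9.0]
width: 0.124
finger_force: 42.7
```

Run:
```python
from h import *
st()
```

```text
t 8.9 tcp [ 0.6247 -0.0481  0.0496] psi 92.6 zax [-3.0e-04 -3.2e-03 -1.0e+00] F [-18.3  -3.6   9. ] w 0.124 ff 42.7
```

Request:
move_arm --steps '[{"x":0,"y":-0.01,"z":0,"ax":0,"ay":0,"az":0},{"x":0,"y":-0.01,"z":0,"ax":0,"ay":0,"az":0}]'

```text
clock: 9.07
tcp_pos: [0.6246, -0.048, 0.0496]
ee_rot: [0.003, 0.691, 0.723, 0.001]
wrist_force: [-5.1, -0.8, 0.2]
width: 0.132
finger_force: 41.6
```

Request:
move_arm --steps '[{"x":0,"y":0,"z":0,"ax":0,"ay":0,"az":0},{"x":0,"y":0,"z":0,"ax":0,"ay":0,"az":0},{"x":0,"y":0,"z":0,"ax":0,"ay":0,"az":0},{"x":0,"y":0,"z":-0.1,"ax":0,"ay":0,"az":0},{"x":0,"y":0,"z":-0.2,"ax":0,"ay":0,"az":0},{"x":0,"y":0,"z":-0.4,"ax":0,"ay":0,"az":0},{"x":0,"y":0,"z":-0.4,"ax":0,"ay":0,"az":0}]' --claw 0.45

```text
clock: 9.65
tcp_pos: [0.6278, -0.0481, 0.137]
ee_rot: [0.009, 0.691, 0.723, 0.004]
wrist_force: [1.2, -0.4, 1.1]
width: 0.45
finger_force: 0.0
```

Run:
```python
from h import *
lidseq("large",zg=.0135)
im,m=snap("top","t1"); im0=cv2.imread("pics/top0.png")[:,:,::-1]
d=cv2.absdiff(im,im0).max(2)
for n,(x,y,t) in LID.items():
    u,v=w2px(m,[x,y,.005])[0].astype(int); print(n,(d[v-22:v+22,u-22:u+22]>40).sum())
im,m=snap("wrist","s2")
for r in rectfit("s2",.005,LID["large"],.085): print(np.round(r,4))
```

```text
t 9.65 tcp [ 0.6278 -0.0481  0.137 ] psi 92.57 zax [ 0.0184 -0.0058 -0.9998] F [ 1.2 -0.4  1.1] w 0.45 ff 0.0
d [ 0.381 -0.924  0.366] a [ 0.006  0.002 -0.011] rows 5.1
d [ 0.    -0.     0.232] a [-0.  0.  0.] rows 1.1
d [ 0.    -0.001 -0.432] a [-0.  0.  0.] rows 2.1
d [ 0.44   0.532 -0.001] a [-0.     0.    -0.002] rows 3.3
d [0.    0.    0.255] a [-0.  0.  0.] rows 1.2
d [-0.     0.535 -0.001] a [-0.  0.  0.] rows 2.6
small 0
medium 1532
large 1790
long 0
[4.428000e-01 1.970000e-02 1.027733e+02 9.364640e+01 4.398700e+00
 7.287500e+03]
```

Request:
move_arm --steps '[{"x":0.19,"y":-0.46,"z":0.1,"ax":0.003,"ay":0.001,"az":-0.005},{"x":0.381,"y":-0.924,"z":0.1,"ax":0.006,"ay":0.002,"az":-0.011},{"x":0.381,"y":-0.924,"z":0.366,"ax":0.006,"ay":0.002,"az":-0.011},{"x":0.381,"y":-0.924,"z":0.366,"ax":0.006,"ay":0.002,"az":-0.011},{"x":0.381,"y":-0.924,"z":0.366,"ax":0.006,"ay":0.002,"az":-0.011},{"x":0.381,"y":-0.924,"z":0.366,"ax":0.006,"ay":0.002,"az":-0.011},{"x":0.381,"y":-0.924,"z":0.366,"ax":0.006,"ay":0.002,"az":-0.011},{"x":0.381,"y":-0.924,"z":0.366,"ax":0.006,"ay":0.002,"az":-0.011}]' --claw 0.55

```text
clock: 10.42
tcp_pos: [0.4381, 0.0198, 0.055]
ee_rot: [-0.005, 0.679, 0.735, -0.003]
wrist_force: [0.4, -0.5, 1.4]
width: 0.548
finger_force: 0.0
```

Run:
```python
from h import *
im,m=snap("wrist","s3")
for r in rectfit("s3",.005,LID["large"],.085): print(np.round(r,4))
lidseq("large",zg=.0135)
```

```text
[4.413000e-01 1.990000e-02 1.033102e+02 9.375700e+01 4.436500e+00
 7.743500e+03]
t 10.47 tcp [0.4388 0.0195 0.0554] psi 94.52 zax [-0.0106  0.0018 -0.9999] F [0.1 0.1 0.9] w 0.547 ff 0.0
d [-0.002  0.011 -0.023] a [-0.003 -0.001  0.   ] rows 0.1
d [0.    0.    0.232] a [-0.  0.  0.] rows 1.1
d [-0.    -0.    -0.432] a [-0.  0.  0.] rows 2.1
d [ 0.44   0.531 -0.001] a [-0.     0.    -0.002] rows 3.3
d [0.    0.    0.255] a [-0.  0. -0.] rows 1.2
d [ 0.     0.535 -0.001] a [-0.  0. -0.] rows 2.6
```

Request:
move_arm --steps '[{"x":-0.002,"y":0.011,"z":0.1,"ax":-0.003,"ay":-0.001,"az":0},{"x":-0.002,"y":0.011,"z":0.16,"ax":-0.003,"ay":-0.001,"az":0},{"x":-0.002,"y":0.011,"z":0.207,"ax":-0.003,"ay":-0.001,"az":0},{"x":-0.002,"y":0.011,"z":0.207,"ax":-0.003,"ay":-0.001,"az":0},{"x":-0.002,"y":0.011,"z":0.207,"ax":-0.003,"ay":-0.001,"az":0}]'

```text
clock: 10.88
tcp_pos: [0.4396, 0.0197, 0.0136]
ee_rot: [-0.001, 0.679, 0.734, -0.001]
wrist_force: [1.0, -0.0, 1.4]
width: 0.548
finger_force: 0.0
```

Request:
move_arm --steps '[{"x":0,"y":0,"z":0,"ax":0,"ay":0,"az":0},{"x":0,"y":0,"z":0,"ax":0,"ay":0,"az":0},{"x":0,"y":0,"z":0,"ax":0,"ay":0,"az":0},{"x":0,"y":0,"z":0,"ax":0,"ay":0,"az":0},{"x":0,"y":0,"z":0,"ax":0,"ay":0,"az":0},{"x":0,"y":0,"z":0,"ax":0,"ay":0,"az":0},{"x":0,"y":0,"z":0,"ax":0,"ay":0,"az":0},{"x":0,"y":0,"z":0,"ax":0,"ay":0,"az":0}]' --claw 0

```text
clock: 11.55
tcp_pos: [0.4395, 0.0198, 0.0142]
ee_rot: [-0.0, 0.679, 0.735, -0.001]
wrist_force: [-0.9, 0.1, 6.0]
width: 0.126
finger_force: 41.0
```

Run:
```python
from h import *
carry("large",zg=manip.state()["tcp_pos"][2]-.0005)
```

```text
t 11.55 tcp [0.4395 0.0198 0.0142] psi 94.55 zax [-1.3e-03 -6.0e-04 -1.0e+00] F [-0.9  0.1  6. ] w 0.126 ff 41.0
d [-0.    -0.001 -0.429] a [-0.  0. -0.] rows 2.1
d [ 0.437  0.54  -0.001] a [-0.     0.    -0.002] rows 3.3
d [-0.    -0.     0.254] a [-0.  0.  0.] rows 1.2
d [-0.     0.535 -0.001] a [-0.  0.  0.] rows 2.6
```

Request:
move_arm --steps '[{"x":0,"y":0,"z":-0.15,"ax":0,"ay":0,"az":0},{"x":0,"y":0,"z":-0.3,"ax":0,"ay":0,"az":0},{"x":0,"y":0,"z":-0.429,"ax":0,"ay":0,"az":0},{"x":0.12,"y":0.14,"z":-0.429,"ax":0,"ay":0,"az":-0.002},{"x":0.24,"y":0.29,"z":-0.429,"ax":0,"ay":0,"az":-0.002},{"x":0.36,"y":0.44,"z":-0.429,"ax":0,"ay":0,"az":-0.002},{"x":0.437,"y":0.54,"z":-0.429,"ax":0,"ay":0,"az":-0.002},{"x":0.437,"y":0.54,"z":-0.429,"ax":0,"ay":0,"az":-0.002},{"x":0.437,"y":0.54,"z":-0.329,"ax":0,"ay":0,"az":-0.002},{"x":0.437,"y":0.54,"z":-0.229,"ax":0,"ay":0,"az":-0.002},{"x":0.437,"y":0.54,"z":-0.22,"ax":0,"ay":0,"az":-0.002},{"x":0.437,"y":0.54,"z":-0.22,"ax":0,"ay":0,"az":-0.002}]'

```text
clock: 12.55
tcp_pos: [0.5389, 0.1154, 0.0565]
ee_rot: [-0.002, 0.676, 0.737, -0.002]
wrist_force: [0.3, 0.1, -1.7]
width: 0.126
finger_force: 40.1
```

```bash
cat >> h.py <<'E'
def fin(n,z,s=-.094):
    st(); ph=90+HOME[n][2]; pre=-(HALF[n]+MOUTH[n]+10)/1e3
    seq([((*boxpt(n,pre),z),ph),((*boxpt(n,.001),z),ph)])
E
python3 - <<'E'
from h import *
fin("large",.0485); im,m=snap("wrist","s4")
o=ortho("s4",.046,.50,.68,.09,.2,.0003)
cv2.imwrite("pics/s4c.png",o[:,:,::-1]);print(o.shape)
E
```

```text
t 12.55 tcp [0.5389 0.1154 0.0565] psi 94.89 zax [-5.7e-03 -2.0e-04 -1.0e+00] F [ 0.3  0.1 -1.7] w 0.126 ff 40.1
d [-0.     0.006  0.04 ] a [-0.002 -0.    -0.   ] rows 0.2
d [-0.     0.535  0.   ] a [ 0. -0. -0.] rows 2.6
(366, 600, 3)
```

View pics/s4c.png

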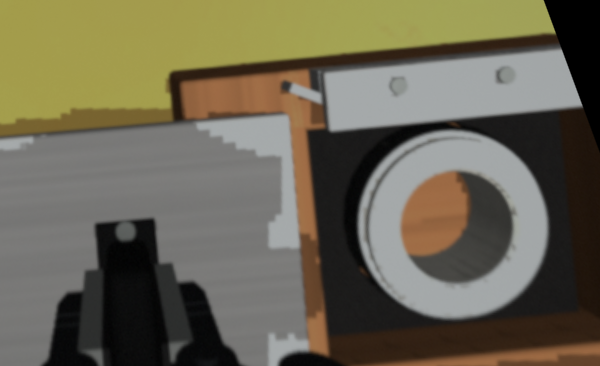

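The rectified view shows the large lid's front left corner at (288,113). That is 11.8 mm inside the rail's outer line (12 mm expected) and parallel to it, so I can slide it in.

Request:
move_arm --steps '[{"x":0,"y":0.006,"z":0.02,"ax":-0.001,"ay":0,"az":0},{"x":0,"y":0.006,"z":0.04,"ax":-0.001,"ay":0,"az":0},{"x":0,"y":0.006,"z":0.04,"ax":-0.001,"ay":0,"az":0},{"x":0,"y":0.006,"z":0.04,"ax":-0.001,"ay":0,"az":0}]'

```text
clock: 12.93
tcp_pos: [0.5409, 0.1157, 0.0493]
ee_rot: [-0.0, 0.676, 0.737, 0.0]
wrist_force: [-0.0, -0.2, -1.2]
width: 0.127
finger_force: 40.2
```

Request:
move_arm --steps '[{"x":0,"y":0.05,"z":0,"ax":0,"ay":0,"az":0},{"x":0,"y":0.1,"z":0,"ax":0,"ay":0,"az":0},{"x":0,"y":0.15,"z":0,"ax":0,"ay":0,"az":0},{"x":0,"y":0.2,"z":0,"ax":0,"ay":0,"az":0},{"x":0,"y":0.2,"z":0,"ax":0,"ay":0,"az":0},{"x":0,"y":0.2,"z":0,"ax":0,"ay":0,"az":0}]'

```text
clock: 13.43
tcp_pos: [0.5806, 0.1191, 0.0491]
ee_rot: [-0.0, 0.676, 0.737, 0.0]
wrist_force: [-0.3, -0.1, -2.2]
width: 0.13
finger_force: 40.2
```

Run:
```python
from h import *
fin("large",.0485)
```

```text
t 13.43 tcp [0.5806 0.1191 0.0491] psi 94.9 zax [-1.e-04  1.e-04 -1.e+00] F [-0.3 -0.1 -2.2] w 0.13 ff 40.2
d [-0.001 -0.204  0.003] a [-0. -0.  0.] rows 1.0
d [-0.     0.535  0.   ] a [-0. -0.  0.] rows 2.6
```

Clean. Remaining travel is 0.331; I'll push about 2 mm past that, then unload and release.

Request:
move_arm --steps '[{"x":0,"y":0.05,"z":0,"ax":0,"ay":0,"az":0},{"x":0,"y":0.1,"z":0,"ax":0,"ay":0,"az":0},{"x":0,"y":0.15,"z":0,"ax":0,"ay":0,"az":0},{"x":0,"y":0.2,"z":0,"ax":0,"ay":0,"az":0},{"x":0,"y":0.25,"z":0,"ax":0,"ay":0,"az":0},{"x":0,"y":0.29,"z":0,"ax":0,"ay":0,"az":0},{"x":0,"y":0.31,"z":0,"ax":0,"ay":0,"az":0},{"x":0,"y":0.32,"z":0,"ax":0,"ay":0,"az":0},{"x":0,"y":0.33,"z":0,"ax":0,"ay":0,"az":0},{"x":0,"y":0.336,"z":0,"ax":0,"ay":0,"az":0},{"x":0,"y":0.336,"z":0,"ax":0,"ay":0,"az":0}]'

```text
clock: 14.35
tcp_pos: [0.6467, 0.1247, 0.0489]
ee_rot: [-0.001, 0.676, 0.737, -0.001]
wrist_force: [-5.3, -2.3, -0.3]
width: 0.124
finger_force: 40.4
```

Run:
```python
from h import *
fin("large",.0485)
```

```text
t 14.35 tcp [0.6467 0.1247 0.0489] psi 94.92 zax [-2.8e-03 -5.0e-04 -1.0e+00] F [-5.3 -2.3 -0.3] w 0.124 ff 40.4
d [-0.    -0.535  0.004] a [-0.001  0.     0.   ] rows 2.6
d [-0.     0.535 -0.   ] a [0. 0. 0.] rows 2.6
```

Request:
move_arm --steps '[{"x":0,"y":0.005,"z":0,"ax":0,"ay":0,"az":0},{"x":0,"y":0.01,"z":0,"ax":0,"ay":0,"az":0},{"x":0,"y":0.01,"z":0,"ax":0,"ay":0,"az":0}]'

```text
clock: 14.6
tcp_pos: [0.6471, 0.1245, 0.0486]
ee_rot: [-0.002, 0.676, 0.737, -0.003]
wrist_force: [-12.5, -3.5, 4.5]
width: 0.125
finger_force: 41.0
```

Request:
move_arm --steps '[{"x":0,"y":-0.012,"z":0,"ax":0,"ay":0,"az":0},{"x":0,"y":-0.012,"z":0,"ax":0,"ay":0,"az":0}]'

```text
clock: 14.77
tcp_pos: [0.6466, 0.1248, 0.049]
ee_rot: [-0.0, 0.676, 0.737, -0.0]
wrist_force: [-3.6, -2.4, -2.8]
width: 0.125
finger_force: 40.3
```

Request:
move_arm --steps '[{"x":0,"y":0,"z":0,"ax":0,"ay":0,"az":0},{"x":0,"y":0,"z":0,"ax":0,"ay":0,"az":0},{"x":0,"y":0,"z":0,"ax":0,"ay":0,"az":0},{"x":0,"y":0,"z":-0.1,"ax":0,"ay":0,"az":0},{"x":0,"y":0,"z":-0.2,"ax":0,"ay":0,"az":0},{"x":0,"y":0,"z":-0.4,"ax":0,"ay":0,"az":0},{"x":0,"y":0,"z":-0.4,"ax":0,"ay":0,"az":0},{"x":0,"y":0,"z":-0.4,"ax":0,"ay":0,"az":0},{"x":0,"y":0,"z":-0.4,"ax":0,"ay":0,"az":0}]' --claw 0.55

```text
clock: 15.52
tcp_pos: [0.6472, 0.1249, 0.1288]
ee_rot: [-0.0, 0.676, 0.737, 0.0]
wrist_force: [-0.9, 0.1, 0.7]
width: 0.55
finger_force: 0.0
```

Run:
```python
from h import *
im,m=snap("wrist","s5")
for r in rectfit("s5",.005,LID["long"],.085): print(np.round(r,4))
lidseq("long",zg=.0135)
im,m=snap("top","t2"); im0=cv2.imread("pics/top0.png")[:,:,::-1]
d=cv2.absdiff(im,im0).max(2)
for n,(x,y,t) in LID.items():
    u,v=w2px(m,[x,y,.005])[0].astype(int); print(n,(d[v-22:v+22,u-22:u+22]>40).sum())
```

```text
t 15.57 tcp [0.6469 0.1248 0.1281] psi 94.9 zax [-1.5e-03  2.0e-04 -1.0e+00] F [0.1 0.2 0.2] w 0.549 ff 0.0
d [ 1.079 -0.987  0.342] a [-0.    -0.     0.004] rows 7.2
d [-0.     0.     0.233] a [-0. -0. -0.] rows 1.1
d [-0.    -0.    -0.433] a [-0. -0. -0.] rows 2.1
d [-0.075  0.465 -0.   ] a [-0.    -0.     0.045] rows 2.3
d [0.    0.    0.255] a [-0. -0. -0.] rows 1.2
d [ 0.     0.575 -0.001] a [-0. -0. -0.] rows 2.8
small 0
medium 1690
large 1918
long 1389
```

Request:
move_arm --steps '[{"x":1.0,"y":-0.9,"z":0.1,"ax":0,"ay":0,"az":0.004},{"x":1.0,"y":-0.9,"z":0.1,"ax":0,"ay":0,"az":0.004},{"x":1.0,"y":-0.9,"z":0.1,"ax":0,"ay":0,"az":0.004},{"x":1.0,"y":-0.9,"z":0.1,"ax":0,"ay":0,"az":0.004},{"x":1.0,"y":-0.9,"z":0.1,"ax":0,"ay":0,"az":0.004},{"x":1.0,"y":-0.9,"z":0.1,"ax":0,"ay":0,"az":0.004},{"x":1.0,"y":-0.9,"z":0.1,"ax":0,"ay":0,"az":0.004},{"x":1.0,"y":-0.9,"z":0.1,"ax":0,"ay":0,"az":0.004},{"x":1.0,"y":-0.9,"z":0.1,"ax":0,"ay":0,"az":0.004}]'

```text
clock: 16.37
tcp_pos: [0.4502, 0.3092, 0.1085]
ee_rot: [-0.0, 0.68, 0.733, -0.001]
wrist_force: [0.1, -0.6, -0.1]
width: 0.551
finger_force: 0.0
```

Run:
```python
from h import *
im,m=snap("wrist","s6")
for r in rectfit("s6",.005,LID["long"],.085): print(np.round(r,4))
lidseq("long",zg=.0135)
```

```text
[3.70000e-01 3.89200e-01 1.64738e+01 4.15766e+01 1.13099e+01 6.60000e+02]
[4.318000e-01 3.240000e-01 1.116969e+02 5.602330e+01 4.267900e+00
 5.456500e+03]
t 16.42 tcp [0.451  0.3085 0.1087] psi 94.2 zax [-5.e-04 -3.e-04 -1.e+00] F [-0.  -0.4 -0.3] w 0.552 ff 0.0
d [ 0.079 -0.091  0.243] a [-0.  0.  0.] rows 1.3
d [0.    0.    0.233] a [-0.  0.  0.] rows 1.1
d [ 0.    -0.    -0.433] a [-0.  0.  0.] rows 2.1
d [-0.075  0.465  0.   ] a [-0.     0.     0.045] rows 2.3
d [0.    0.    0.255] a [-0.  0.  0.] rows 1.2
d [ 0.     0.575 -0.   ] a [-0.  0.  0.] rows 2.8
```

Request:
move_arm --steps '[{"x":0.082,"y":-0.091,"z":0.1,"ax":0,"ay":0,"az":0},{"x":0.082,"y":-0.091,"z":0.25,"ax":0,"ay":0,"az":0},{"x":0.082,"y":-0.091,"z":0.35,"ax":0,"ay":0,"az":0},{"x":0.082,"y":-0.091,"z":0.42,"ax":0,"ay":0,"az":0},{"x":0.082,"y":-0.091,"z":0.474,"ax":0,"ay":0,"az":0},{"x":0.082,"y":-0.091,"z":0.474,"ax":0,"ay":0,"az":0},{"x":0.082,"y":-0.091,"z":0.474,"ax":0,"ay":0,"az":0}]'

```text
clock: 17.0
tcp_pos: [0.4322, 0.3233, 0.0143]
ee_rot: [-0.0, 0.681, 0.732, -0.0]
wrist_force: [-0.4, 0.4, -0.2]
width: 0.552
finger_force: 0.0
```

Request:
move_arm --steps '[{"x":0,"y":0,"z":0,"ax":0,"ay":0,"az":0},{"x":0,"y":0,"z":0,"ax":0,"ay":0,"az":0},{"x":0,"y":0,"z":0,"ax":0,"ay":0,"az":0},{"x":0,"y":0,"z":0,"ax":0,"ay":0,"az":0},{"x":0,"y":0,"z":0,"ax":0,"ay":0,"az":0},{"x":0,"y":0,"z":0,"ax":0,"ay":0,"az":0},{"x":0,"y":0,"z":0,"ax":0,"ay":0,"az":0},{"x":0,"y":0,"z":0,"ax":0,"ay":0,"az":0}]' --claw 0

```text
clock: 17.67
tcp_pos: [0.4321, 0.324, 0.0153]
ee_rot: [0.0, 0.681, 0.732, 0.001]
wrist_force: [-1.0, -1.2, 6.0]
width: 0.125
finger_force: 41.3
```

Run:
```python
from h import *
carry("long",zg=manip.state()["tcp_pos"][2]-.0005)
```

```text
t 17.67 tcp [0.4321 0.324  0.0153] psi 94.19 zax [ 1.7e-03  8.0e-04 -1.0e+00] F [-1.  -1.2  6. ] w 0.125 ff 41.3
d [ 0.     0.001 -0.423] a [ 0.001 -0.    -0.   ] rows 2.0
d [-0.08   0.462 -0.001] a [-0.    -0.     0.045] rows 2.2
d [0.    0.001 0.248] a [-0. -0. -0.] rows 1.2
d [ 0.001  0.575 -0.001] a [-0. -0. -0.] rows 2.8
```

Request:
move_arm --steps '[{"x":0,"y":0,"z":-0.15,"ax":0,"ay":0,"az":0},{"x":0,"y":0,"z":-0.3,"ax":0,"ay":0,"az":0},{"x":0,"y":0,"z":-0.423,"ax":0,"ay":0,"az":0.02},{"x":-0.02,"y":0.14,"z":-0.423,"ax":0,"ay":0,"az":0.045},{"x":-0.04,"y":0.29,"z":-0.423,"ax":0,"ay":0,"az":0.045},{"x":-0.08,"y":0.4,"z":-0.423,"ax":0,"ay":0,"az":0.045},{"x":-0.08,"y":0.462,"z":-0.423,"ax":0,"ay":0,"az":0.045},{"x":-0.08,"y":0.462,"z":-0.423,"ax":0,"ay":0,"az":0.045},{"x":-0.08,"y":0.462,"z":-0.3,"ax":0,"ay":0,"az":0.045},{"x":-0.08,"y":0.462,"z":-0.21,"ax":0,"ay":0,"az":0.045},{"x":-0.08,"y":0.462,"z":-0.176,"ax":0,"ay":0,"az":0.045},{"x":-0.08,"y":0.462,"z":-0.176,"ax":0,"ay":0,"az":0.045}]'

```text
clock: 18.67
tcp_pos: [0.5232, 0.3146, 0.0492]
ee_rot: [-0.001, 0.731, 0.683, -0.002]
wrist_force: [-0.6, 0.2, -1.6]
width: 0.124
finger_force: 40.7
```

Run:
```python
from h import *
fin("long",.050); im,m=snap("wrist","s7")
# lid corner vs rail in box frame: lid top z~.041
o=ortho("s7",.046,.49,.69,.27,.37,.0003)
cv2.imwrite("pics/s7c.png",o[:,:,::-1])
h=HOME["long"]; 
for r in rectfit("s7",.041,(.54,.315),.07): print(np.round(r,4))
print(boxpt("long",-.114))
```

```text
t 18.67 tcp [0.5232 0.3146 0.0492] psi 86.13 zax [-0.0031 -0.0011 -1.    ] F [-0.6  0.2 -1.6] w 0.124 ff 40.7
d [ 0.002  0.012 -0.004] a [-0.001  0.     0.   ] rows 0.1
d [-0.     0.575 -0.   ] a [0. 0. 0.] rows 2.8
[ 5.237000e-01  3.158000e-01  1.099142e+02  5.532140e+01 -4.110000e+00
  4.144500e+03]
(np.float64(0.525563992212741), np.float64(0.31485374313583825))
```

View pics/s7c.png

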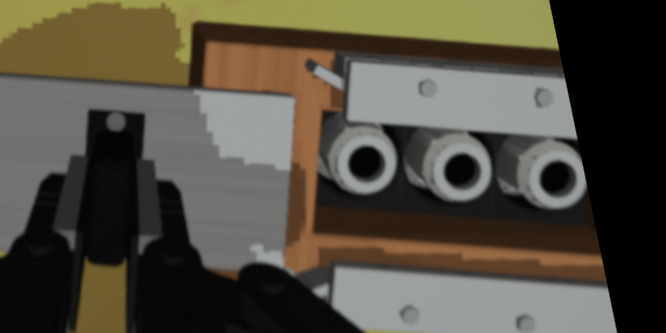

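The rectified view shows the long lid's front left corner at (294,97), about 12.2 mm inside the rail's outer line (12 mm expected) and parallel to it. It's ready to slide.

Request:
move_arm --steps '[{"x":0,"y":0.05,"z":0,"ax":0,"ay":0,"az":0},{"x":0,"y":0.1,"z":0,"ax":0,"ay":0,"az":0},{"x":0,"y":0.15,"z":0,"ax":0,"ay":0,"az":0},{"x":0,"y":0.2,"z":0,"ax":0,"ay":0,"az":0},{"x":0,"y":0.22,"z":0,"ax":0,"ay":0,"az":0},{"x":0,"y":0.22,"z":0,"ax":0,"ay":0,"az":0}]'

```text
clock: 19.22
tcp_pos: [0.569, 0.3116, 0.0497]
ee_rot: [0.0, 0.731, 0.682, 0.0]
wrist_force: [0.5, 0.4, -1.3]
width: 0.123
finger_force: 40.6
```

Run:
```python
from h import *
fin("long",.050)
```

```text
t 19.22 tcp [0.569  0.3116 0.0497] psi 86.07 zax [ 4.e-04  3.e-04 -1.e+00] F [ 0.5  0.4 -1.3] w 0.123 ff 40.6
d [ 0.001 -0.218 -0.002] a [ 0. -0. -0.] rows 1.0
d [0.001 0.575 0.001] a [ 0. -0. -0.] rows 2.8
```

Remaining travel is 0.357.

Request:
move_arm --steps '[{"x":0,"y":0.05,"z":0,"ax":0,"ay":0,"az":0},{"x":0,"y":0.1,"z":0,"ax":0,"ay":0,"az":0},{"x":0,"y":0.15,"z":0,"ax":0,"ay":0,"az":0},{"x":0,"y":0.2,"z":0,"ax":0,"ay":0,"az":0},{"x":0,"y":0.25,"z":0,"ax":0,"ay":0,"az":0},{"x":0,"y":0.29,"z":0,"ax":0,"ay":0,"az":0},{"x":0,"y":0.32,"z":0,"ax":0,"ay":0,"az":0},{"x":0,"y":0.34,"z":0,"ax":0,"ay":0,"az":0},{"x":0,"y":0.35,"z":0,"ax":0,"ay":0,"az":0},{"x":0,"y":0.357,"z":0,"ax":0,"ay":0,"az":0},{"x":0,"y":0.363,"z":0,"ax":0,"ay":0,"az":0},{"x":0,"y":0.363,"z":0,"ax":0,"ay":0,"az":0}]'

```text
clock: 20.22
tcp_pos: [0.6401, 0.3069, 0.0497]
ee_rot: [-0.001, 0.731, 0.683, -0.001]
wrist_force: [-5.7, 0.8, 3.1]
width: 0.127
finger_force: 41.2
```

Request:
move_arm --steps '[{"x":0,"y":0.005,"z":0,"ax":0,"ay":0,"az":0},{"x":0,"y":0.01,"z":0,"ax":0,"ay":0,"az":0},{"x":0,"y":0.01,"z":0,"ax":0,"ay":0,"az":0}]'

```text
clock: 20.47
tcp_pos: [0.6403, 0.3071, 0.0495]
ee_rot: [-0.002, 0.731, 0.683, -0.003]
wrist_force: [-14.6, -0.8, 7.9]
width: 0.123
finger_force: 41.8
```

Run:
```python
from h import *
fin("long",.050)
```

```text
t 20.47 tcp [0.6403 0.3071 0.0495] psi 86.12 zax [-7.2e-03 -5.0e-04 -1.0e+00] F [-14.6  -0.8   7.9] w 0.123 ff 41.8
d [-0.    -0.575  0.002] a [-0.002  0.     0.   ] rows 2.8
d [-0.     0.575 -0.001] a [-0.  0.  0.] rows 2.8
```

Request:
move_arm --steps '[{"x":0,"y":-0.012,"z":0,"ax":0,"ay":0,"az":0},{"x":0,"y":-0.012,"z":0,"ax":0,"ay":0,"az":0}]'

```text
clock: 20.63
tcp_pos: [0.64, 0.3071, 0.0497]
ee_rot: [-0.0, 0.731, 0.683, -0.0]
wrist_force: [-4.4, 1.4, 4.0]
width: 0.126
finger_force: 41.2
```

Request:
move_arm --steps '[{"x":0,"y":0,"z":0,"ax":0,"ay":0,"az":0},{"x":0,"y":0,"z":0,"ax":0,"ay":0,"az":0},{"x":0,"y":0,"z":0,"ax":0,"ay":0,"az":0},{"x":0,"y":0,"z":-0.1,"ax":0,"ay":0,"az":0},{"x":0,"y":0,"z":-0.2,"ax":0,"ay":0,"az":0},{"x":0,"y":0,"z":-0.4,"ax":0,"ay":0,"az":0},{"x":-0.2,"y":-0.2,"z":-0.5,"ax":0,"ay":0,"az":0},{"x":-0.4,"y":-0.4,"z":-0.5,"ax":0,"ay":0,"az":0},{"x":-0.6,"y":-0.6,"z":-0.5,"ax":0,"ay":0,"az":0},{"x":-0.8,"y":-0.6,"z":-0.5,"ax":0,"ay":0,"az":0},{"x":-1,"y":-0.6,"z":-0.5,"ax":0,"ay":0,"az":0},{"x":-1,"y":-0.6,"z":-0.5,"ax":0,"ay":0,"az":0}]' --claw 0.55

```text
clock: 21.63
tcp_pos: [0.5063, 0.1135, 0.15]
ee_rot: [0.001, 0.731, 0.683, 0.0]
wrist_force: [0.1, -0.4, 0.0]
width: 0.549
finger_force: 0.0
```

Request:
move_arm --steps '[{"x":-1,"y":-0.2,"z":0,"ax":0,"ay":0,"az":-0.053},{"x":-1,"y":-0.2,"z":0,"ax":0,"ay":0,"az":-0.053},{"x":-1,"y":-0.2,"z":0,"ax":0,"ay":0,"az":-0.053},{"x":-1,"y":-0.2,"z":0,"ax":0,"ay":0,"az":-0.053},{"x":-1,"y":-0.2,"z":0,"ax":0,"ay":0,"az":-0.053},{"x":-1,"y":-0.2,"z":0,"ax":0,"ay":0,"az":-0.053}]'

```text
clock: 22.13
tcp_pos: [0.4528, -0.0875, 0.1499]
ee_rot: [0.001, 0.674, 0.739, -0.0]
wrist_force: [0.9, 1.0, 0.5]
width: 0.553
finger_force: 0.0
```

Request:
move_arm --steps '[{"x":-1,"y":-0.3,"z":0,"ax":0,"ay":0,"az":0},{"x":-1,"y":-0.3,"z":0,"ax":0,"ay":0,"az":0},{"x":-1,"y":-0.3,"z":0,"ax":0,"ay":0,"az":0},{"x":-1,"y":-0.3,"z":0,"ax":0,"ay":0,"az":0},{"x":-1,"y":-0.3,"z":0,"ax":0,"ay":0,"az":0},{"x":-1,"y":-0.3,"z":0,"ax":0,"ay":0,"az":0},{"x":-1,"y":-0.3,"z":0,"ax":0,"ay":0,"az":0}]'

```text
clock: 22.72
tcp_pos: [0.4132, -0.2882, 0.1493]
ee_rot: [0.0, 0.673, 0.74, -0.0]
wrist_force: [-0.3, 0.1, 0.7]
width: 0.555
finger_force: 0.0
```

Run:
```python
from h import *
im,m=snap("wrist","s8")
for r in rectfit("s8",.005,LID["small"],.095): print(np.round(r,4))
lidseq("small",zg=.0135)
```

```text
[ 4.30500e-01 -1.86300e-01  1.80000e+02  8.00000e+00 -0.00000e+00
  1.51775e+03]
[ 4.26300e-01 -2.76700e-01  8.02466e+01  6.66031e+01  5.82630e+00
  4.70775e+03]
t 22.77 tcp [ 0.4136 -0.2867  0.1493] psi 95.55 zax [-0.e+00  2.e-04 -1.e+00] F [ 0.6 -0.2 -0.1] w 0.553 ff 0.0
d [0.041 0.069 0.447] a [ 0.    -0.    -0.001] rows 2.2
d [-0.    -0.     0.232] a [ 0. -0.  0.] rows 1.1
d [-0.    -0.    -0.432] a [ 0. -0.  0.] rows 2.1
d [-0.057  0.608 -0.   ] a [ 0.    -0.     0.023] rows 2.9
d [-0.    -0.     0.255] a [-0. -0.  0.] rows 1.2
d [-0.001  0.415 -0.   ] a [-0. -0.  0.] rows 2.0
```

Down by 0.679 in total, then grip.

Request:
move_arm --steps '[{"x":0.043,"y":0.069,"z":0.2,"ax":0,"ay":0,"az":0},{"x":0.043,"y":0.069,"z":0.4,"ax":0,"ay":0,"az":0},{"x":0.043,"y":0.069,"z":0.52,"ax":0,"ay":0,"az":0},{"x":0.043,"y":0.069,"z":0.6,"ax":0,"ay":0,"az":0},{"x":0.043,"y":0.069,"z":0.677,"ax":0,"ay":0,"az":0},{"x":0.043,"y":0.069,"z":0.677,"ax":0,"ay":0,"az":0},{"x":0.043,"y":0.069,"z":0.677,"ax":0,"ay":0,"az":0}]'

```text
clock: 23.35
tcp_pos: [0.4269, -0.2754, 0.0142]
ee_rot: [-0.0, 0.671, 0.741, 0.0]
wrist_force: [-0.1, 0.5, 0.3]
width: 0.547
finger_force: 0.0
```

Request:
move_arm --steps '[{"x":0,"y":0,"z":0,"ax":0,"ay":0,"az":0},{"x":0,"y":0,"z":0,"ax":0,"ay":0,"az":0},{"x":0,"y":0,"z":0,"ax":0,"ay":0,"az":0},{"x":0,"y":0,"z":0,"ax":0,"ay":0,"az":0},{"x":0,"y":0,"z":0,"ax":0,"ay":0,"az":0},{"x":0,"y":0,"z":0,"ax":0,"ay":0,"az":0},{"x":0,"y":0,"z":0,"ax":0,"ay":0,"az":0},{"x":0,"y":0,"z":0,"ax":0,"ay":0,"az":0}]' --claw 0

```text
clock: 24.02
tcp_pos: [0.4271, -0.2768, 0.0152]
ee_rot: [0.001, 0.672, 0.741, 0.0]
wrist_force: [0.0, 1.3, 6.6]
width: 0.124
finger_force: 41.3
```

Run:
```python
from h import *
carry("small",zg=manip.state()["tcp_pos"][2]-.0005)
```

```text
t 24.02 tcp [ 0.4271 -0.2768  0.0152] psi 95.62 zax [ 0.0015 -0.001  -1.    ] F [0.  1.3 6.6] w 0.124 ff 41.3
d [-0.     0.001 -0.424] a [0. 0. 0.] rows 2.0
d [-0.058  0.604  0.001] a [0.    0.    0.023] rows 2.9
d [0.    0.    0.249] a [ 0.  0. -0.] rows 1.2
d [0.    0.415 0.   ] a [ 0.  0. -0.] rows 2.0
```

Request:
move_arm --steps '[{"x":0,"y":0,"z":-0.15,"ax":0,"ay":0,"az":0},{"x":0,"y":0,"z":-0.3,"ax":0,"ay":0,"az":0},{"x":0,"y":0,"z":-0.424,"ax":0,"ay":0,"az":0.02},{"x":-0.02,"y":0.14,"z":-0.424,"ax":0,"ay":0,"az":0.023},{"x":-0.04,"y":0.29,"z":-0.424,"ax":0,"ay":0,"az":0.023},{"x":-0.058,"y":0.44,"z":-0.424,"ax":0,"ay":0,"az":0.023},{"x":-0.058,"y":0.55,"z":-0.424,"ax":0,"ay":0,"az":0.023},{"x":-0.058,"y":0.604,"z":-0.424,"ax":0,"ay":0,"az":0.023},{"x":-0.058,"y":0.604,"z":-0.3,"ax":0,"ay":0,"az":0.023},{"x":-0.058,"y":0.604,"z":-0.21,"ax":0,"ay":0,"az":0.023},{"x":-0.058,"y":0.604,"z":-0.177,"ax":0,"ay":0,"az":0.023},{"x":-0.058,"y":0.604,"z":-0.177,"ax":0,"ay":0,"az":0.023}]'

```text
clock: 25.02
tcp_pos: [0.5475, -0.2759, 0.0497]
ee_rot: [-0.001, 0.698, 0.716, -0.0]
wrist_force: [-0.4, 1.2, -1.2]
width: 0.126
finger_force: 40.5
```

Run:
```python
from h import *
fin("small",.050); im,m=snap("wrist","s9")
for r in rectfit("s9",.041,(.549,-.276),.06): print(np.round(r,4))
print(boxpt("small",-.082))
```

```text
t 25.02 tcp [ 0.5475 -0.2759  0.0497] psi 91.48 zax [-0.0013  0.0011 -1.    ] F [-0.4  1.2 -1.2] w 0.126 ff 40.5
d [-0.003  0.006 -0.001] a [-0. -0. -0.] rows 0.0
d [ 0.     0.415 -0.001] a [-0. -0. -0.] rows 2.0
[ 5.47900e-01 -2.73400e-01  7.89596e+01  6.29417e+01  1.24540e+00
  3.13450e+03]
(np.float64(0.5486280993520043), np.float64(-0.2764465097612456))
```

Request:
move_arm --steps '[{"x":-0.004,"y":0.05,"z":0,"ax":0,"ay":0,"az":0},{"x":-0.004,"y":0.1,"z":0,"ax":0,"ay":0,"az":0},{"x":-0.004,"y":0.15,"z":0,"ax":0,"ay":0,"az":0},{"x":-0.004,"y":0.2,"z":0,"ax":0,"ay":0,"az":0},{"x":-0.004,"y":0.22,"z":0,"ax":0,"ay":0,"az":0},{"x":-0.004,"y":0.22,"z":0,"ax":0,"ay":0,"az":0}]'

```text
clock: 25.57
tcp_pos: [0.5924, -0.2758, 0.0497]
ee_rot: [0.0, 0.698, 0.716, 0.0]
wrist_force: [1.0, 0.2, -1.2]
width: 0.125
finger_force: 40.6
```

Run:
```python
from h import *
fin("small",.050)
```

```text
t 25.57 tcp [ 0.5924 -0.2758  0.0497] psi 91.5 zax [ 6.e-04 -2.e-04 -1.e+00] F [ 1.   0.2 -1.2] w 0.125 ff 40.6
d [ 0.003 -0.219 -0.002] a [0. 0. 0.] rows 1.1
d [-0.     0.415  0.001] a [0. 0. 0.] rows 2.0
```

Remaining travel is 0.196.

Request:
move_arm --steps '[{"x":0.001,"y":0.05,"z":0,"ax":0,"ay":0,"az":0},{"x":0.001,"y":0.1,"z":0,"ax":0,"ay":0,"az":0},{"x":0.001,"y":0.14,"z":0,"ax":0,"ay":0,"az":0},{"x":0.001,"y":0.165,"z":0,"ax":0,"ay":0,"az":0},{"x":0.001,"y":0.18,"z":0,"ax":0,"ay":0,"az":0},{"x":0.001,"y":0.19,"z":0,"ax":0,"ay":0,"az":0},{"x":0.001,"y":0.197,"z":0,"ax":0,"ay":0,"az":0},{"x":0.001,"y":0.202,"z":0,"ax":0,"ay":0,"az":0},{"x":0.001,"y":0.202,"z":0,"ax":0,"ay":0,"az":0}]'

```text
clock: 26.32
tcp_pos: [0.6315, -0.2748, 0.0496]
ee_rot: [-0.001, 0.698, 0.716, -0.001]
wrist_force: [-5.6, 1.0, 3.7]
width: 0.128
finger_force: 40.9
```

Request:
move_arm --steps '[{"x":0,"y":0.005,"z":0,"ax":0,"ay":0,"az":0},{"x":0,"y":0.01,"z":0,"ax":0,"ay":0,"az":0},{"x":0,"y":0.01,"z":0,"ax":0,"ay":0,"az":0}]'

```text
clock: 26.57
tcp_pos: [0.6317, -0.2747, 0.0496]
ee_rot: [-0.003, 0.698, 0.716, -0.002]
wrist_force: [-16.9, 0.1, 8.7]
width: 0.124
finger_force: 41.6
```

Run:
```python
from h import *
fin("small",.050)
```

```text
t 26.57 tcp [ 0.6317 -0.2747  0.0496] psi 91.47 zax [-0.0072  0.0016 -1.    ] F [-16.9   0.1   8.7] w 0.124 ff 41.6
d [ 0.002 -0.415  0.001] a [-0.002 -0.001 -0.   ] rows 2.0
d [ 0.     0.415 -0.001] a [-0.  0. -0.] rows 2.0
```

Request:
move_arm --steps '[{"x":0,"y":-0.012,"z":0,"ax":0,"ay":0,"az":0},{"x":0,"y":-0.012,"z":0,"ax":0,"ay":0,"az":0}]'

```text
clock: 26.73
tcp_pos: [0.6315, -0.2748, 0.0496]
ee_rot: [-0.0, 0.698, 0.716, 0.0]
wrist_force: [-3.9, -0.6, 0.4]
width: 0.126
finger_force: 40.9
```

Request:
move_arm --steps '[{"x":0,"y":0,"z":0,"ax":0,"ay":0,"az":0},{"x":0,"y":0,"z":0,"ax":0,"ay":0,"az":0},{"x":0,"y":0,"z":0,"ax":0,"ay":0,"az":0},{"x":0,"y":0,"z":-0.1,"ax":0,"ay":0,"az":0},{"x":0,"y":0,"z":-0.2,"ax":0,"ay":0,"az":0},{"x":0,"y":0,"z":-0.4,"ax":0,"ay":0,"az":0},{"x":0,"y":0,"z":-0.6,"ax":0,"ay":0,"az":0},{"x":0,"y":0,"z":-0.75,"ax":0,"ay":0,"az":0},{"x":0,"y":0,"z":-0.75,"ax":0,"ay":0,"az":0}]' --claw 0.55

```text
clock: 27.48
tcp_pos: [0.6339, -0.2757, 0.2075]
ee_rot: [0.006, 0.698, 0.716, 0.001]
wrist_force: [-0.1, -0.5, 0.9]
width: 0.554
finger_force: 0.0
```

Request:
move_arm --steps '[{"x":-0.955,"y":-0.835,"z":0,"ax":0,"ay":0,"az":0},{"x":-0.955,"y":-0.835,"z":0,"ax":0,"ay":0,"az":0},{"x":-0.955,"y":-0.835,"z":0,"ax":0,"ay":0,"az":0},{"x":-0.955,"y":-0.835,"z":0,"ax":0,"ay":0,"az":0},{"x":-0.955,"y":-0.835,"z":0,"ax":0,"ay":0,"az":0},{"x":-0.955,"y":-0.835,"z":0,"ax":0,"ay":0,"az":0},{"x":-0.955,"y":-0.835,"z":0,"ax":0,"ay":0,"az":0},{"x":-0.955,"y":-0.835,"z":0,"ax":0,"ay":0,"az":0},{"x":-0.955,"y":-0.835,"z":0,"ax":0,"ay":0,"az":0}]'

```text
clock: 28.23
tcp_pos: [0.4703, -0.4696, 0.1992]
ee_rot: [-0.0, 0.698, 0.716, 0.0]
wrist_force: [0.3, 0.7, 0.0]
width: 0.551
finger_force: 0.0
```

Run:
```python
from h import *
st(); im,m=snap("wrist","d1")
a=ortho("d1",.117,.40,.55,-.53,-.38,.0005)
b=ortho("wB1",.117,.40,.55,-.53,-.38,.0005)
cv2.imwrite("pics/d1c.png",np.hstack([a,b])[:,:,::-1])
for n in ["d1","wB1","wA1"]:
    o=ortho(n,.117,.43,.52,-.50,-.40,.0003); mk=(o.max(2)<70).astype(np.uint8); mk=cv2.morphologyEx(mk,cv2.MORPH_OPEN,np.ones((9,9)))
    N,l,s_,c=cv2.connectedComponentsWithStats(mk); print(n,[(np.round(c[i]*[.0003,-.0003]+[.43,-.40],4),s_[i,4]*.09) for i in range(1,N) if s_[i,4]>1500])
```

```text
t 28.23 tcp [ 0.4703 -0.4696  0.1992] psi 91.47 zax [ 3.e-04  6.e-04 -1.e+00] F [0.3 0.7 0. ] w 0.551 ff 0.0
d1 [(array([ 0.4735, -0.4515]), np.float64(835.65))]
wB1 [(array([ 0.4773, -0.4383]), np.float64(1475.01))]
wA1 [(array([ 0.48  , -0.4476]), np.float64(1080.0))]
```

View pics/d1c.png

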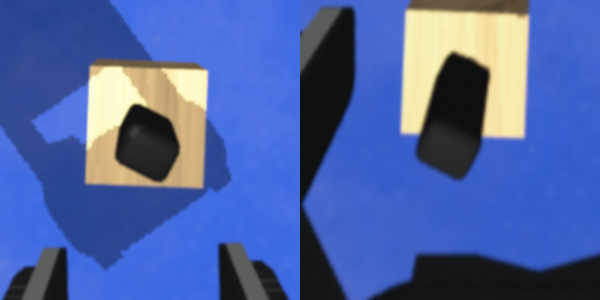

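The left tile (d1, rectified at the handle's top) shows the block at (90–208, 62–188) and the black handle's top at about (148,153), with its long side tilted down to the right. I'll fit the known handle box to the dark silhouettes to get a firm yaw.

```bash
cat > fitd.py <<'E'
from h import *
from scipy.optimize import minimize
views=[]
for n in ["d1","wB1","wA1"]:
    im,m=load(n); u,v=w2px(m,[.472,-.45,.09])[0].astype(int); w=65
    mk=np.zeros((480,640),np.uint8); mk[v-w:v+w,u-w:u+w]=(im[v-w:v+w,u-w:u+w].max(2)<60)
    N,l,s,c=cv2.connectedComponentsWithStats(mk); i=l[v,u]; print(n,(u,v),i,s[i]); views.append((m,(l==i).astype(np.uint8)))
def cost(p):
    r=np.radians(p[2]); c=np.array([[a,b] for a in(-15,15) for b in(-12,12)])/1e3@np.array([[np.cos(r),np.sin(r)],[-np.sin(r),np.cos(r)]])
    P=np.array([[p[0]+a,p[1]+b,z] for a,b in c for z in(.055,.117)]); t=0
    for m,mk in views:
        h=cv2.convexHull((w2px(m,P)*16).round().astype(np.int32)); q=np.zeros_like(mk); cv2.fillConvexPoly(q,h,1,shift=4)
        t+=1-(q&mk).sum()/(q|mk).sum()
    return t
for y0 in range(-90,90,20):
    r=minimize(cost,[.472,-.45,y0],method="Nelder-Mead",options=dict(initial_simplex=[[.472,-.45,y0],[.476,-.45,y0],[.472,-.446,y0],[.472,-.45,y0+10]]))
    print(y0,np.round(r.x,4),round(r.fun,3))
E
python3 fitd.py
```

```text
d1 (np.int64(317), np.int64(216)) 1 [ 296  199   48   58 1945]
wB1 (np.int64(265), np.int64(360)) 2 [ 248  338   38   58 1541]
wA1 (np.int64(440), np.int64(226)) 1 [ 422  201   57   50 1689]
-90 [  0.4743  -0.4548 -92.8083] 0.85
-70 [  0.474   -0.4556 -60.144 ] 0.885
-50 [  0.4736  -0.4575 -11.0706] 0.759
-30 [  0.4732  -0.4562 -13.6227] 0.755
-10 [  0.4732  -0.4562 -14.5656] 0.749
10 [  0.4741  -0.4558 -15.0939] 0.751
30 [ 0.471  -0.4587 46.761 ] 0.865
50 [ 0.4737 -0.4559 66.0335] 0.743
70 [ 0.4726 -0.4595 66.4127] 0.732
```

Run:
```python
from h import *
t=[]
for n in ["d1","wA1"]:
    im,m=load(n); u,v=w2px(m,[.472,-.453,.09])[0].astype(int); c=im[v-48:v+48,u-48:u+48].astype(float)
    c=cv2.resize(c,(390,390),interpolation=cv2.INTER_CUBIC); t.append(np.clip(c*1.8+15,0,255).astype(np.uint8)); print(n,u-48,v-48)
cv2.imwrite("pics/dz.png",np.hstack(t)[:,:,::-1])
```

```text
d1 268 172
wA1 395 178
```

View pics/dz.png

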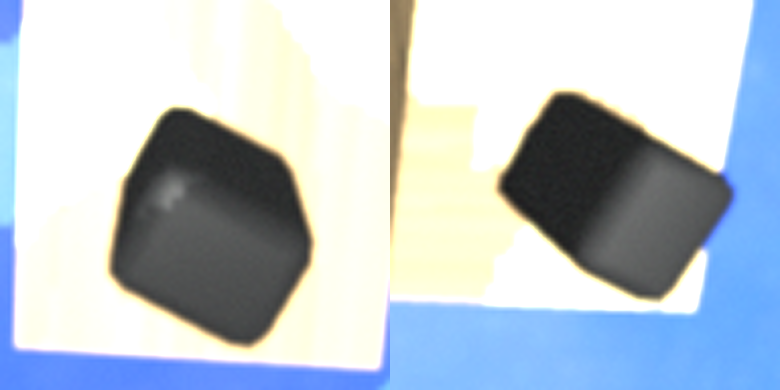

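Zoomed, the d1 top face has corners at about (112,272), (248,345) and (310,240). The wA1 face has (733,190), (655,298) and (580,250). The long side runs at roughly −30°, so I'll refit with a better mask.

```bash
python3 - <<'E'
s=open("fitd.py").read()
s=s.replace("(im[v-w:v+w,u-w:u+w].max(2)<60)","((im[v-w:v+w,u-w:u+w].max(2)<85)&(np.ptp(im[v-w:v+w,u-w:u+w].astype(int),axis=2)<25))")
s=s.replace("for a in(-15,15) for b in(-12,12)])/1e3","for a,b in[(15,8),(11,12),(-11,12),(-15,8),(-15,-8),(-11,-12),(11,-12),(15,-8)]])/1e3")
open("fitd.py","w").write(s)
E
python3 fitd.py
```

```text
d1 (np.int64(317), np.int64(216)) 1 [ 295  199   50   58 1993]
wB1 (np.int64(265), np.int64(360)) 4 [ 248  337   38   59 1560]
wA1 (np.int64(440), np.int64(226)) 10 [ 422  201   57   51 1711]
-90 [  0.4737  -0.4568 -70.8912] 0.717
-70 [  0.4735  -0.4563 -49.3999] 0.637
-50 [  0.4745  -0.4554 -32.6162] 0.617
-30 [  0.4735  -0.4563 -13.3108] 0.601
-10 [  0.4733  -0.4562 -15.0705] 0.598
10 [ 0.4742 -0.4571 12.4077] 0.682
30 [ 0.4728 -0.4569 40.8871] 0.682
50 [ 0.473  -0.4569 63.1218] 0.618
70 [ 0.4732 -0.4568 62.7465] 0.624
```

```bash
python3 - <<'E'
s=open("fitd.py").read().split("for y0")[0]
s=s.replace("[(15,8),(11,12),(-11,12),(-15,8),(-15,-8),(-11,-12),(11,-12),(15,-8)]","[(sx*(15*p[3]-i*p[4]),sy*(12*p[3]-(1-i)*p[4])) for sx in(-1,1) for sy in(-1,1) for i in(0,1)]")
s+='''
for y0 in range(-85,90,20):
    b=np.array([.473,-.456,y0,.95,3]); r=minimize(cost,b,method="Nelder-Mead",options=dict(maxiter=600,initial_simplex=np.vstack([b,b+np.diag([.003,.003,10,-.1,2])])))
    print(y0,np.round(r.x,4),round(r.fun,3))
'''
open("fitd.py","w").write(s)
E
python3 fitd.py
python3 - <<'E'
import sys; sys.path.insert(0,'.')
import os; os.chdir('.')
from h import *
# block top rectangle at z=.055
for n in ["d1","wA1","wB1"]:
    o=ortho(n,.055,.40,.54,-.53,-.38,.0005); hsv=cv2.cvtColor(o,cv2.COLOR_RGB2HSV)
    mk=((hsv[:,:,0]<35)&(hsv[:,:,1]>30)&(hsv[:,:,2]>120)).astype(np.uint8); mk=cv2.morphologyEx(mk,cv2.MORPH_OPEN,np.ones((7,7)))
    p=np.argwhere(mk)[:,::-1].astype(np.float32); (a,b),wh,t=cv2.minAreaRect(p); print(n,round(.40+a*.0005,4),round(-.38-b*.0005,4),np.array(wh)*.5,t)
E
```

```text
d1 (np.int64(317), np.int64(216)) 1 [ 295  199   50   58 1993]
wB1 (np.int64(265), np.int64(360)) 4 [ 248  337   38   59 1560]
wA1 (np.int64(440), np.int64(226)) 10 [ 422  201   57   51 1711]
-85 [  0.4739  -0.4559 -34.7037   0.9065   5.7919] 0.299
-65 [  0.4737  -0.4571 -25.4552   0.8471   1.9519] 0.243
-45 [  0.4736  -0.4568 -31.6335   0.8512   2.0181] 0.247
-25 [  0.4736  -0.4569 -23.2666   0.8728   3.641 ] 0.25
-5 [  0.4737  -0.4565 -23.3704   0.8953   5.4746] 0.266
15 [ 0.4737 -0.456  -9.7728  0.9492  7.8038] 0.324
35 [ 0.4736 -0.4567 -0.5944  0.9653  9.4245] 0.334
55 [ 0.4737 -0.4563  1.1973  0.9961 10.3603] 0.351
75 [ 0.4739 -0.4556 89.0749  1.1734 14.0879] 0.448
d1 0.4743 -0.4573 [74.85237885 76.1910553 ] 2.1610794067382812
wA1 0.4748 -0.4575 [75.87931824 75.65950012] 2.2906100749969482
wB1 0.474 -0.457 [74.53396606 76.33763123] 2.411029815673828
```

The fit gives the driver at (0.4737, −0.4569) with yaw about −27°, and the block centre at (0.4743, −0.4572). Now I turn the tool across the handle's flats (ψ = 153°).

Request:
move_arm --steps '[{"x":0.063,"y":0.02,"z":0.1,"ax":0,"ay":0,"az":-0.342},{"x":0.063,"y":0.02,"z":0.1,"ax":0,"ay":0,"az":-0.342},{"x":0.063,"y":0.02,"z":0.1,"ax":0,"ay":0,"az":-0.342},{"x":0.063,"y":0.02,"z":0.1,"ax":0,"ay":0,"az":-0.342},{"x":0.063,"y":0.02,"z":0.1,"ax":0,"ay":0,"az":-0.342},{"x":0.063,"y":0.02,"z":0.1,"ax":0,"ay":0,"az":-0.342},{"x":0.063,"y":0.02,"z":0.1,"ax":0,"ay":0,"az":-0.342},{"x":0.063,"y":0.02,"z":0.1,"ax":0,"ay":0,"az":-0.342},{"x":0.063,"y":0.02,"z":0.1,"ax":0,"ay":0,"az":-0.342},{"x":0.063,"y":0.02,"z":0.1,"ax":0,"ay":0,"az":-0.342},{"x":0.063,"y":0.02,"z":0.1,"ax":0,"ay":0,"az":-0.342}]' --claw 0.65

```text
clock: 29.2
tcp_pos: [0.4746, -0.4562, 0.1795]
ee_rot: [0.0, 0.233, 0.972, 0.0]
wrist_force: [0.2, 0.3, 0.2]
width: 0.644
finger_force: 0.0
```

Run:
```python
from h import *
im,m=snap("wrist","d2")
s=open("fitd.py").read().replace('["d1","wB1","wA1"]','["d1","d2","wA1"]').replace("range(-85,90,20)","(-35,-20)")
exec(s)
st(); seq([((.4739,-.457,.068),153)])
```

```text
d1 (np.int64(317), np.int64(216)) 1 [ 295  199   50   58 1993]
d2 (np.int64(319), np.int64(243)) 1 [ 292  220   38   65 2226]
wA1 (np.int64(440), np.int64(226)) 10 [ 422  201   57   51 1711]
-35 [  0.4735  -0.4572 -24.9786   0.8783   3.0605] 0.209
-20 [  0.4736  -0.4571 -25.6667   0.8751   3.2656] 0.21
t 29.25 tcp [ 0.4744 -0.4564  0.1795] psi 152.97 zax [ 1.e-04  1.e-04 -1.e+00] F [ 0.2  1.  -0.2] w 0.651 ff 0.0
d [ 0.001 -0.004  0.557] a [ 0.  0. -0.] rows 2.7
```

Request:
move_arm --steps '[{"x":0.002,"y":-0.004,"z":0.15,"ax":0,"ay":0,"az":-0.008},{"x":0.002,"y":-0.004,"z":0.3,"ax":0,"ay":0,"az":-0.008},{"x":0.002,"y":-0.004,"z":0.43,"ax":0,"ay":0,"az":-0.008},{"x":0.002,"y":-0.004,"z":0.52,"ax":0,"ay":0,"az":-0.008},{"x":0.002,"y":-0.004,"z":0.557,"ax":0,"ay":0,"az":-0.008},{"x":0.002,"y":-0.004,"z":0.557,"ax":0,"ay":0,"az":-0.008},{"x":0.002,"y":-0.004,"z":0.557,"ax":0,"ay":0,"az":-0.008}]'

```text
clock: 29.83
tcp_pos: [0.4733, -0.458, 0.069]
ee_rot: [0.0, 0.221, 0.975, -0.0]
wrist_force: [-0.2, -0.7, 0.3]
width: 0.647
finger_force: 0.0
```

Request:
move_arm --steps '[{"x":0,"y":0,"z":0,"ax":0,"ay":0,"az":0},{"x":0,"y":0,"z":0,"ax":0,"ay":0,"az":0},{"x":0,"y":0,"z":0,"ax":0,"ay":0,"az":0},{"x":0,"y":0,"z":0,"ax":0,"ay":0,"az":0},{"x":0,"y":0,"z":0,"ax":0,"ay":0,"az":0},{"x":0,"y":0,"z":0,"ax":0,"ay":0,"az":0},{"x":0,"y":0,"z":0,"ax":0,"ay":0,"az":0},{"x":0,"y":0,"z":0,"ax":0,"ay":0,"az":0},{"x":0,"y":0,"z":0,"ax":0,"ay":0,"az":0},{"x":0,"y":0,"z":0,"ax":0,"ay":0,"az":0}]' --claw 0 --grip_force 60

```text
clock: 30.67
tcp_pos: [0.4733, -0.4583, 0.0695]
ee_rot: [0.001, 0.221, 0.975, -0.001]
wrist_force: [0.6, 0.3, 5.7]
width: 0.272
finger_force: 58.9
```

Run:
```python
from h import *
st()
```

```text
t 30.67 tcp [ 0.4733 -0.4583  0.0695] psi 154.47 zax [ 0.0014 -0.0018 -1.    ] F [0.6 0.3 5.7] w 0.272 ff 58.9
```

The driver is gripped across its flats at 23 mm. I lift it and visit each cam with the tip about 30 mm to the left and 20 mm above, so each picture shows both blade and slot.

Request:
move_arm --steps '[{"x":0,"y":0,"z":-0.15,"ax":0,"ay":0,"az":0},{"x":0,"y":0,"z":-0.3,"ax":0,"ay":0,"az":0},{"x":0,"y":0,"z":-0.45,"ax":0,"ay":0,"az":0},{"x":0,"y":0,"z":-0.6,"ax":0,"ay":0,"az":0},{"x":0,"y":0,"z":-0.6,"ax":0,"ay":0,"az":0},{"x":0,"y":0,"z":-0.6,"ax":0,"ay":0,"az":0}]'

```text
clock: 31.17
tcp_pos: [0.4732, -0.4581, 0.1897]
ee_rot: [0.001, 0.221, 0.975, -0.001]
wrist_force: [0.1, 0.4, -1.2]
width: 0.277
finger_force: 59.2
```

```bash
cat >> h.py <<'E'
CAM=dict(small=(.5853,-.3207),medium=(.574,-.1029),large=tuple(boxpt("large",-.058,-.0596)),long=(.5737,.2702))
E
python3 - <<'E'
from h import *
print(CAM); st()
seq([((CAM[n][0],CAM[n][1]+.03,.1325),180) for n in ["small","medium","large","long"]])
E
```

```text
{'small': (0.5853, -0.3207), 'medium': (0.574, -0.1029), 'large': (np.float64(0.5930028214399146), np.float64(0.060163638805054674)), 'long': (0.5737, 0.2702)}
t 31.17 tcp [ 0.4732 -0.4581  0.1897] psi 154.48 zax [ 0.0019 -0.0025 -1.    ] F [ 0.1  0.4 -1.2] w 0.277 ff 59.2
d [-0.144  0.998  0.285] a [-0.001  0.001 -0.142] rows 5.0
d [5.600e-02 1.088e+00 1.000e-03] a [ 0. -0.  0.] rows 5.2
d [-0.096  0.816  0.001] a [ 0. -0.  0.] rows 3.9
d [0.096 1.05  0.002] a [ 0. -0.  0.] rows 5.1
```

Request:
move_arm --steps '[{"x":-0.144,"y":0.998,"z":0.1,"ax":-0.001,"ay":0.001,"az":-0.142},{"x":-0.144,"y":0.998,"z":0.1,"ax":-0.001,"ay":0.001,"az":-0.142},{"x":-0.144,"y":0.998,"z":0.1,"ax":-0.001,"ay":0.001,"az":-0.142},{"x":-0.144,"y":0.998,"z":0.1,"ax":-0.001,"ay":0.001,"az":-0.142},{"x":-0.144,"y":0.998,"z":0.1,"ax":-0.001,"ay":0.001,"az":-0.142},{"x":-0.144,"y":0.998,"z":0.2,"ax":-0.001,"ay":0.001,"az":-0.142},{"x":-0.144,"y":0.998,"z":0.285,"ax":-0.001,"ay":0.001,"az":-0.142},{"x":-0.144,"y":0.998,"z":0.285,"ax":-0.001,"ay":0.001,"az":-0.142},{"x":-0.144,"y":0.998,"z":0.285,"ax":-0.001,"ay":0.001,"az":-0.142}]'

```text
clock: 31.92
tcp_pos: [0.5841, -0.2896, 0.1295]
ee_rot: [-0.003, -0.0, 1.0, 0.003]
wrist_force: [-0.1, -1.1, 0.4]
width: 0.272
finger_force: 59.2
```

```bash
python3 -c "
from h import *
st();snap('wrist','c_small')"
```

```text
t 31.92 tcp [ 0.5841 -0.2896  0.1295] psi -179.97 zax [-0.0053  0.006  -1.    ] F [-0.1 -1.1  0.4] w 0.272 ff 59.2
```

Request:
move_arm --steps '[{"x":0.03,"y":0.54,"z":0,"ax":0,"ay":0,"az":0},{"x":0.03,"y":0.54,"z":0,"ax":0,"ay":0,"az":0},{"x":0.056,"y":1.0,"z":0,"ax":0,"ay":0,"az":0},{"x":0.056,"y":1.0,"z":0,"ax":0,"ay":0,"az":0},{"x":0.056,"y":1.0,"z":0,"ax":0,"ay":0,"az":0},{"x":0.056,"y":1.0,"z":0,"ax":0,"ay":0,"az":0},{"x":0.056,"y":1.0,"z":0,"ax":0,"ay":0,"az":0}]'

```text
clock: 32.55
tcp_pos: [0.5739, -0.0892, 0.1332]
ee_rot: [-0.0, -0.001, 1.0, 0.002]
wrist_force: [0.6, -1.1, -1.7]
width: 0.274
finger_force: 59.4
```

Request:
move_arm --steps '[{"x":0,"y":0.088,"z":0,"ax":0,"ay":0,"az":0},{"x":0,"y":0.088,"z":0,"ax":0,"ay":0,"az":0},{"x":0,"y":0.088,"z":0,"ax":0,"ay":0,"az":0},{"x":0,"y":0.088,"z":0,"ax":0,"ay":0,"az":0}]'

```text
clock: 32.88
tcp_pos: [0.5737, -0.0739, 0.1322]
ee_rot: [-0.001, 0.0, 1.0, 0.002]
wrist_force: [0.6, -0.3, -0.8]
width: 0.272
finger_force: 59.4
```

```bash
python3 -c "
from h import *
st();snap('wrist','c_medium')"
```

```text
t 32.88 tcp [ 0.5737 -0.0739  0.1322] psi 179.97 zax [-0.0017  0.0034 -1.    ] F [ 0.6 -0.3 -0.8] w 0.272 ff 59.4
```

Request:
move_arm --steps '[{"x":-0.04,"y":0.4,"z":0,"ax":0,"ay":0,"az":0},{"x":-0.09,"y":0.7,"z":0,"ax":0,"ay":0,"az":0},{"x":-0.096,"y":0.816,"z":0,"ax":0,"ay":0,"az":0},{"x":-0.096,"y":0.816,"z":0,"ax":0,"ay":0,"az":0},{"x":-0.096,"y":0.816,"z":0,"ax":0,"ay":0,"az":0},{"x":-0.096,"y":0.816,"z":0,"ax":0,"ay":0,"az":0},{"x":-0.096,"y":0.816,"z":0,"ax":0,"ay":0,"az":0}]'

```text
clock: 33.52
tcp_pos: [0.5928, 0.0898, 0.1324]
ee_rot: [-0.001, -0.0, 1.0, 0.002]
wrist_force: [0.3, -0.8, -1.8]
width: 0.271
finger_force: 59.5
```

```bash
python3 -c "
from h import *
st();snap('wrist','c_large')"
```

```text
t 33.52 tcp [0.5928 0.0898 0.1324] psi -179.99 zax [-0.0024  0.0035 -1.    ] F [ 0.3 -0.8 -1.8] w 0.271 ff 59.5
```

Request:
move_arm --steps '[{"x":0.096,"y":0.98,"z":0,"ax":0,"ay":0,"az":0},{"x":0.096,"y":0.98,"z":0,"ax":0,"ay":0,"az":0},{"x":0.096,"y":0.98,"z":0,"ax":0,"ay":0,"az":0},{"x":0.096,"y":0.98,"z":0,"ax":0,"ay":0,"az":0},{"x":0.096,"y":0.98,"z":0,"ax":0,"ay":0,"az":0},{"x":0.096,"y":0.98,"z":0,"ax":0,"ay":0,"az":0},{"x":0.096,"y":0.98,"z":0,"ax":0,"ay":0,"az":0},{"x":0.096,"y":0.98,"z":0,"ax":0,"ay":0,"az":0},{"x":0.096,"y":0.98,"z":0,"ax":0,"ay":0,"az":0}]'

```text
clock: 34.32
tcp_pos: [0.5739, 0.2848, 0.1334]
ee_rot: [-0.001, 0.001, 1.0, 0.002]
wrist_force: [0.6, -0.7, -0.9]
width: 0.272
finger_force: 59.5
```

Run:
```python
from h import *
st();snap('wrist','c_long'); t=[]
for n in ["small","medium","large","long"]:
    im,m=load("c_"+n); u,v=w2px(m,[*CAM[n],.047])[0].astype(int); ut,vt=w2px(m,[CAM[n][0],CAM[n][1]+(.03 if n!="long" else .016),.07])[0]
    uo,vo=(u-60,v-50); print(n,(uo,vo),"cam exp",(u-uo)*3,(v-vo)*3,"tip exp",(ut-uo)*3,(vt-vo)*3)
    c=im[max(vo,0):vo+98,uo:uo+132]; c=cv2.resize(c,(396,c.shape[0]*3),interpolation=cv2.INTER_CUBIC); c=np.pad(c,((0,294-c.shape[0]),(0,0),(0,0))); t.append(c)
cv2.imwrite("pics/cams.png",np.vstack([np.hstack(t[:2]),np.hstack(t[2:])])[:,:,::-1])
```

```text
t 34.32 tcp [0.5739 0.2848 0.1334] psi 179.9 zax [-0.0023  0.0036 -1.    ] F [ 0.6 -0.7 -0.9] w 0.272 ff 59.5
small (np.int64(204), np.int64(206)) cam exp 180 150 tip exp 319.2396641328411 190.08497535719943
medium (np.int64(208), np.int64(203)) cam exp 180 150 tip exp 318.18320175458456 188.94998222002778
large (np.int64(207), np.int64(203)) cam exp 180 150 tip exp 318.056788690555 188.59673488726833
long (np.int64(230), np.int64(202)) cam exp 180 150 tip exp 253.85082017219293 187.8568836136982
```

View pics/cams.png

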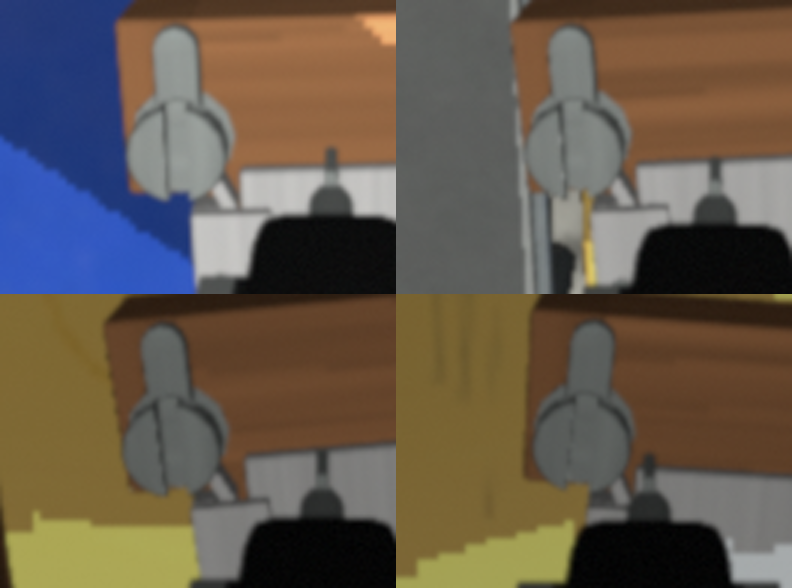

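The mosaic shows all four cams with their slots and the blade edge-on, at raw column 314.3 in every tile. Disc centres by tile are small (177,149), medium (577,149), large (174,445) and long (584,442). Each slot's left edge is a dark near-vertical line, and the slot ends open at the bottom.

Run:
```python
from h import *
s=manip.state(); m=vision.camera_model("wrist"); Rm=Rt().as_matrix(); p=s["tcp_pos"]
T=np.array(m["pose"]); Tc=np.eye(4); Tc[:3,:3]=Rm.T@T[:3,:3]; Tc[:3,3]=Rm.T@(T[:3,3]-p); print("cam in tool",np.round(Tc,4).tolist())
def mt(): return dict(m,pose=Tc)
mm=mt()
# tip blade in tool frame: solve y so that u=314.3 at z=.0625,x=.007
for y in (-.002,-.001,0,.001,.002): print(y,w2px(mm,[.007,y,.0625]).round(2),w2px(mm,[.0,y,.0625]).round(1))
D=dict(small=((263.2,255.7),(259,241),(260,269.3)),medium=((268.5,252.7),(263,238),(264.7,268)),large=((265,253.5),(259.3,238.3),(262.3,269)),long=((292.7,251.5),(289.7,236.7),(287.3,266.7)))
for n,pts in D.items():
    _,m1=load("c_"+n); w=px2w(m1,pts,.047); d=w[2]-w[1]; a=np.degrees(np.arctan2(d[1],d[0])); nrm=np.array([-d[1],d[0]])/np.hypot(*d[:2])
    x,y,t=HOME[n]; r=np.radians(t); q=w[0,:2]-[x,y]; q=[q[0]*np.cos(r)+q[1]*np.sin(r),-q[0]*np.sin(r)+q[1]*np.cos(r)]
    print(n,"centre",w[0].round(4),"old",np.round(CAM[n],4),"edge off",((w[1]-w[0])[:2]@nrm*1e3).round(2),"slot ang",a.round(1),"box yaw",t,"in box",np.round(q,4))
```

```text
cam in tool [[-0.0002, -0.9516, -0.3074, 0.079], [1.0, -0.0001, -0.0002, 0.0006], [0.0001, -0.3074, 0.9516, -0.1425], [0.0, 0.0, 0.0, 1.0]]
-0.002 [[309.41 254.22]] [[309.5 265.2]]
-0.001 [[311.09 254.22]] [[311.1 265.2]]
0 [[312.77 254.22]] [[312.8 265.2]]
0.001 [[314.45 254.22]] [[314.4 265.2]]
0.002 [[316.13 254.22]] [[316.1 265.2]]
small centre [ 0.5847 -0.3216  0.047 ] old [ 0.5853 -0.3207] edge off -2.4 slot ang -0.6 box yaw 1.5 in box [-0.0471 -0.0461]
medium centre [ 0.5734 -0.1029  0.047 ] old [ 0.574  -0.1029] edge off -3.08 slot ang 0.6 box yaw 2.65 in box [-0.0526 -0.0534]
large centre [0.5931 0.0584 0.047 ] old [0.593  0.0602] edge off -2.78 slot ang 2.8 box yaw 4.9 in box [-0.0581 -0.0613]
long centre [0.5731 0.2718 0.047 ] old [0.5737 0.2702] edge off -2.76 slot ang -5.6 box yaw -3.9 in box [-0.0636 -0.0397]
```

```bash
cat >> h.py <<'E'
CAMC=dict(small=(.5847,-.3216,-.6),medium=(.5734,-.1029,.6),large=(.5931,.0584,2.8),long=(.5731,.2718,-5.6))
def camtcp(n,extra=0,by=.0009):
    x,y,a=CAMC[n]; r=np.radians(180+a); ty=np.array([np.sin(r),-np.cos(r)]); return (*(np.array([x,y])-ty*by),),180+a+extra
E
python3 - <<'E'
from h import *
im,_=load("wB2")
for v,uv,n in [("wB2",(394,138),"large"),("wB3",(383,315),"large"),("wB3",(374,105),"long"),("wB2",(366,296),"medium"),("wB1",(381,217),"small")]:
    _,m=load(v); print(v,n,px2w(m,uv,.047).round(4))
c,p=camtcp("long"); print(c,p); st(); seq([((*c,.122),p),((*c,.110),p),((*c,.104),p)])
E
```

```text
wB2 large [[0.593  0.0587 0.047 ]]
wB3 large [[0.5935 0.0609 0.047 ]]
wB3 long [[0.5729 0.2699 0.047 ]]
wB2 medium [[ 0.5743 -0.1001  0.047 ]]
wB1 small [[ 0.5844 -0.3163  0.047 ]]
(np.float64(0.5730121753902169), np.float64(0.27090429534001637)) 174.4
t 34.37 tcp [0.5739 0.285  0.1334] psi 179.91 zax [-0.0024  0.0037 -1.    ] F [-0.4 -0.5 -0.3] w 0.272 ff 59.5
d [ 0.004 -0.071  0.057] a [ 0.001 -0.001  0.031] rows 0.8
d [0.   0.   0.06] a [ 0.  0. -0.] rows 0.3
d [0.   0.   0.03] a [ 0.  0. -0.] rows 0.1
```

Request:
move_arm --steps '[{"x":0.004,"y":-0.071,"z":0.02,"ax":0.001,"ay":-0.001,"az":0.031},{"x":0.004,"y":-0.071,"z":0.057,"ax":0.001,"ay":-0.001,"az":0.031},{"x":0.004,"y":-0.071,"z":0.057,"ax":0.001,"ay":-0.001,"az":0.031},{"x":0.004,"y":-0.071,"z":0.057,"ax":0.001,"ay":-0.001,"az":0.031},{"x":0.004,"y":-0.071,"z":0.057,"ax":0.001,"ay":-0.001,"az":0.031}]'

```text
clock: 34.78
tcp_pos: [0.5726, 0.2727, 0.122]
ee_rot: [0.0, 0.048, 0.999, 0.0]
wrist_force: [0.7, 0.3, -0.4]
width: 0.282
finger_force: 59.4
```

```bash
cat > slot.py <<'E'
from h import *
def look(n,name):
    im,m=snap("wrist",name); g=im.astype(int).sum(2)//3; c=CAMC[n]
    u,v=w2px(m,[c[0]-.009,c[1],.047])[0]; print("head (near end) expected px",round(u,1),round(v,1))
    for vv in range(int(v)-8,int(v)+12,4): print(vv,"u",int(u)-24,":",*g[vv,int(u)-24:int(u)+30:2])
E
python3 - <<'E'
from slot import *
look("long","l1"); c,p=camtcp("long"); st(); seq([((*c,.110),p),((*c,.104),p)])
E
```

```text
head (near end) expected px 310.0 245.6
237 u 285 : 93 93 72 67 68 68 68 67 65 72 91 93 95 95 94 93 86 70 71 72 72 71 71 72 72 70 71
241 u 285 : 93 94 74 67 68 68 67 75 91 83 89 84 86 88 88 91 84 84 82 70 68 68 68 67 68 68 68
245 u 285 : 93 93 73 66 67 74 91 82 70 64 64 88 96 97 93 69 65 71 79 90 84 70 69 70 69 68 68
249 u 285 : 94 93 79 65 72 84 54 70 87 93 93 93 92 92 90 91 96 94 75 54 76 77 68 68 66 66 67
253 u 285 : 94 94 87 66 78 65 88 92 92 93 90 89 94 94 93 94 97 98 97 89 64 78 71 68 68 68 68
t 34.83 tcp [0.5726 0.2728 0.1221] psi 174.53 zax [ 9.e-04  8.e-04 -1.e+00] F [-0.3 -1.3 -1.4] w 0.274 ff 59.4
d [-0.003 -0.01   0.06 ] a [0.    0.    0.001] rows 0.3
d [-0.    0.    0.03] a [ 0.  0. -0.] rows 0.1
```

Request:
move_arm --steps '[{"x":-0.003,"y":-0.0115,"z":0.02,"ax":0,"ay":0,"az":0},{"x":-0.003,"y":-0.0115,"z":0.04,"ax":0,"ay":0,"az":0},{"x":-0.003,"y":-0.0115,"z":0.055,"ax":0,"ay":0,"az":0},{"x":-0.003,"y":-0.0115,"z":0.055,"ax":0,"ay":0,"az":0},{"x":-0.003,"y":-0.0115,"z":0.055,"ax":0,"ay":0,"az":0}]'

```text
clock: 35.25
tcp_pos: [0.5727, 0.2703, 0.1106]
ee_rot: [0.0, 0.048, 0.999, 0.0]
wrist_force: [-0.4, 0.7, -2.0]
width: 0.273
finger_force: 59.4
```

Request:
move_arm --steps '[{"x":0,"y":0,"z":0.01,"ax":0,"ay":0,"az":0},{"x":0,"y":0,"z":0.02,"ax":0,"ay":0,"az":0},{"x":0,"y":0,"z":0.02,"ax":0,"ay":0,"az":0}]'

```text
clock: 35.5
tcp_pos: [0.5726, 0.2703, 0.1064]
ee_rot: [-0.0, 0.048, 0.999, 0.0]
wrist_force: [-0.4, 0.3, -1.6]
width: 0.271
finger_force: 59.4
```

Run:
```python
from slot import *
look("long","l2"); c,p=camtcp("long"); st(); seq([((*c,.104),p)])
```

```text
head (near end) expected px 314.0 253.4
245 u 289 : 95 80 65 69 69 69 68 67 64 78 94 94 95 96 95 94 93 75 72 72 71 71 71 71 71 71 71
249 u 289 : 95 89 66 70 70 68 76 92 91 82 85 86 87 86 87 83 88 88 92 81 70 69 68 68 68 68 68
253 u 289 : 94 89 65 69 71 90 85 63 63 65 69 91 96 95 95 71 65 66 70 83 91 78 71 70 70 70 71
257 u 289 : 94 90 65 70 87 65 56 79 91 94 94 88 52 51 86 94 97 97 85 61 61 86 70 68 69 68 68
261 u 289 : 95 91 66 74 69 74 92 92 93 95 94 90 55 55 87 93 98 98 98 95 75 65 78 70 69 69 69
t 35.55 tcp [0.5727 0.2702 0.1066] psi 174.46 zax [ 2.e-04  5.e-04 -1.e+00] F [ 0.5  0.2 -1.3] w 0.273 ff 59.4
d [-0.001  0.003  0.013] a [0. 0. 0.] rows 0.1
```

Request:
move_arm --steps '[{"x":0,"y":0,"z":0.006,"ax":0,"ay":0,"az":0},{"x":0,"y":0,"z":0.012,"ax":0,"ay":0,"az":0},{"x":0,"y":0,"z":0.012,"ax":0,"ay":0,"az":0}]'

```text
clock: 35.8
tcp_pos: [0.5727, 0.2702, 0.1042]
ee_rot: [0.0, 0.048, 0.999, 0.0]
wrist_force: [-0.5, -0.2, -0.7]
width: 0.277
finger_force: 59.4
```

Run:
```python
from h import *
st()
```

```text
t 35.8 tcp [0.5727 0.2702 0.1042] psi 174.46 zax [ 3.e-04  5.e-04 -1.e+00] F [-0.5 -0.2 -0.7] w 0.277 ff 59.4
```

Request:
move_arm --steps '[{"x":0,"y":0,"z":0,"ax":0,"ay":0,"az":0.03},{"x":0,"y":0,"z":0,"ax":0,"ay":0,"az":0.06},{"x":0,"y":0,"z":0,"ax":0,"ay":0,"az":0.09},{"x":0,"y":0,"z":0,"ax":0,"ay":0,"az":0.12},{"x":0,"y":0,"z":0,"ax":0,"ay":0,"az":0.15},{"x":0,"y":0,"z":0,"ax":0,"ay":0,"az":0.18},{"x":0,"y":0,"z":0,"ax":0,"ay":0,"az":0.21},{"x":0,"y":0,"z":0,"ax":0,"ay":0,"az":0.24},{"x":0,"y":0,"z":0,"ax":0,"ay":0,"az":0.25},{"x":0,"y":0,"z":0,"ax":0,"ay":0,"az":0.25}]'

```text
clock: 36.63
tcp_pos: [0.573, 0.2708, 0.1045]
ee_rot: [0.0, 0.427, 0.904, 0.001]
wrist_force: [1.9, 2.2, -2.0]
width: 0.271
finger_force: 59.1
```

Run:
```python
from h import *
st(); print(manip.state()["torque"].round(3))
```

```text
t 36.63 tcp [0.573  0.2708 0.1045] psi 129.4 zax [ 0.0016  0.0017 -1.    ] F [ 1.9  2.2 -2. ] w 0.271 ff 59.1
[ 0.762 -0.382 -0.002]
```

Request:
move_arm --steps '[{"x":0,"y":0,"z":0,"ax":0,"ay":0,"az":0.03},{"x":0,"y":0,"z":0,"ax":0,"ay":0,"az":0.06},{"x":0,"y":0,"z":0,"ax":0,"ay":0,"az":0.09},{"x":0,"y":0,"z":0,"ax":0,"ay":0,"az":0.12},{"x":0,"y":0,"z":0,"ax":0,"ay":0,"az":0.15},{"x":0,"y":0,"z":0,"ax":0,"ay":0,"az":0.18},{"x":0,"y":0,"z":0,"ax":0,"ay":0,"az":0.21},{"x":0,"y":0,"z":0,"ax":0,"ay":0,"az":0.24},{"x":0,"y":0,"z":0,"ax":0,"ay":0,"az":0.25},{"x":0,"y":0,"z":0,"ax":0,"ay":0,"az":0.25}]'

```text
clock: 37.47
tcp_pos: [0.5736, 0.2709, 0.1046]
ee_rot: [0.0, 0.741, 0.672, 0.002]
wrist_force: [4.5, 4.5, -4.0]
width: 0.268
finger_force: 59.0
```

Run:
```python
from h import *
st(); print(manip.state()["torque"].round(3))
```

```text
t 37.47 tcp [0.5736 0.2709 0.1046] psi 84.43 zax [ 0.0033  0.0023 -1.    ] F [ 4.5  4.5 -4. ] w 0.268 ff 59.0
[ 0.981 -0.986  0.005]
```

Request:
move_arm --steps '[{"x":0,"y":0,"z":0,"ax":0,"ay":0,"az":0.015},{"x":0,"y":0,"z":0,"ax":0,"ay":0,"az":0.03},{"x":0,"y":0,"z":0,"ax":0,"ay":0,"az":0.03}]'

```text
clock: 37.72
tcp_pos: [0.5737, 0.2709, 0.1046]
ee_rot: [0.0, 0.772, 0.636, 0.002]
wrist_force: [4.4, 3.9, -4.0]
width: 0.277
finger_force: 59.0
```

Run:
```python
from h import *
st(); print(manip.state()["torque"].round(3)); snap("wrist","l3")
```

```text
t 37.72 tcp [0.5737 0.2709 0.1046] psi 79.0 zax [ 0.0034  0.0023 -1.    ] F [ 4.4  3.9 -4. ] w 0.277 ff 59.0
[ 0.948 -1.048  0.082]
```

Request:
move_arm --steps '[{"x":0,"y":0,"z":0,"ax":0,"ay":0,"az":0.01},{"x":0,"y":0,"z":0,"ax":0,"ay":0,"az":0.02},{"x":0,"y":0,"z":0,"ax":0,"ay":0,"az":0.02}]'

```text
clock: 38.02
tcp_pos: [0.5737, 0.2709, 0.1046]
ee_rot: [0.0, 0.791, 0.612, 0.002]
wrist_force: [5.0, 4.7, -4.5]
width: 0.274
finger_force: 59.1
```

Run:
```python
from h import *
st(); print(manip.state()["torque"].round(3)); im,m=snap("wrist","l4")
# tongue check: brightness along ray from cam centre at z=.0365 at several world angles, 16..26 mm out
g=im.astype(int); c=CAMC["long"]
for a in range(60,125,5):
    P=[[c[0]+r*np.cos(np.radians(a)),c[1]+r*np.sin(np.radians(a)),.039] for r in (.014,.018,.022,.025)]
    uv=w2px(m,P).round().astype(int); print(a,[tuple(g[min(v,479),u]) if 0<=u<640 and v<480 else None for u,v in uv])
```

```text
t 38.02 tcp [0.5737 0.2709 0.1046] psi 75.45 zax [ 0.0035  0.0023 -1.    ] F [ 5.   4.7 -4.5] w 0.274 ff 59.1
[ 0.942 -1.084  0.004]
60 [(np.int64(91), np.int64(62), np.int64(40)), (np.int64(90), np.int64(62), np.int64(41)), (np.int64(117), np.int64(116), np.int64(114)), (np.int64(125), np.int64(125), np.int64(124))]
65 [(np.int64(70), np.int64(63), np.int64(56)), (np.int64(94), np.int64(63), np.int64(40)), (np.int64(91), np.int64(65), np.int64(45)), (np.int64(101), np.int64(98), np.int64(95))]
70 [(np.int64(86), np.int64(90), np.int64(88)), (np.int64(70), np.int64(64), np.int64(58)), (np.int64(94), np.int64(63), np.int64(39)), (np.int64(93), np.int64(63), np.int64(40))]
75 [(np.int64(91), np.int64(95), np.int64(92)), (np.int64(89), np.int64(93), np.int64(91)), (np.int64(70), np.int64(64), np.int64(58)), (np.int64(95), np.int64(64), np.int64(41))]
80 [(np.int64(91), np.int64(94), np.int64(93)), (np.int64(91), np.int64(95), np.int64(93)), (np.int64(93), np.int64(96), np.int64(94)), (np.int64(67), np.int64(69), np.int64(68))]
85 [(np.int64(92), np.int64(96), np.int64(93)), (np.int64(92
[... 685 characters left out ...]
nt64(75), np.int64(70)), (np.int64(88), np.int64(62), np.int64(42)), (np.int64(94), np.int64(63), np.int64(39)), (np.int64(96), np.int64(65), np.int64(41))]
110 [(np.int64(91), np.int64(62), np.int64(39)), (np.int64(95), np.int64(64), np.int64(41)), (np.int64(96), np.int64(64), np.int64(41)), (np.int64(97), np.int64(66), np.int64(41))]
115 [(np.int64(92), np.int64(62), np.int64(38)), (np.int64(96), np.int64(64), np.int64(40)), (np.int64(98), np.int64(66), np.int64(42)), (np.int64(99), np.int64(66), np.int64(42))]
120 [(np.int64(95), np.int64(64), np.int64(40)), (np.int64(98), np.int64(66), np.int64(42)), (np.int64(99), np.int64(67), np.int64(42)), (np.int64(101), np.int64(68), np.int64(43))]
```

The tongue's grey band is centred at about 87–88° (target 86°), so the long box is locked. I back off within the slot play, lift, and go to the large cam.

Request:
move_arm --steps '[{"x":0,"y":0,"z":0,"ax":0,"ay":0,"az":-0.03},{"x":0,"y":0,"z":0,"ax":0,"ay":0,"az":-0.03},{"x":0,"y":0,"z":-0.05,"ax":0,"ay":0,"az":-0.03},{"x":0,"y":0,"z":-0.1,"ax":0,"ay":0,"az":-0.03},{"x":0,"y":0,"z":-0.15,"ax":0,"ay":0,"az":-0.03},{"x":0,"y":0,"z":-0.15,"ax":0,"ay":0,"az":-0.03},{"x":0,"y":0,"z":-0.15,"ax":0,"ay":0,"az":-0.03}]'

```text
clock: 38.65
tcp_pos: [0.5729, 0.2703, 0.1353]
ee_rot: [0.0, 0.761, 0.648, 0.001]
wrist_force: [-0.2, 0.1, -1.0]
width: 0.274
finger_force: 60.0
```

Run:
```python
from h import *
st(); c,p=camtcp("large"); print(c); seq([((*c,.125),130),((*c,.125),p)])
```

```text
t 38.65 tcp [0.5729 0.2703 0.1353] psi 80.84 zax [ 1.6e-03  8.0e-04 -1.0e+00] F [-0.2  0.1 -1. ] w 0.274 ff 60.0
(np.float64(0.5931439647928161), np.float64(0.05750107447639271))
d [-1.034  0.269  0.051] a [ 0.001 -0.    -0.273] rows 6.9
d [-0.  0. -0.] a [-0.    -0.    -0.293] rows 7.4
```

Request:
move_arm --steps '[{"x":-0.2,"y":0.05,"z":0.02,"ax":0.001,"ay":0,"az":-0.04},{"x":-0.4,"y":0.1,"z":0.051,"ax":0.001,"ay":0,"az":-0.08},{"x":-0.6,"y":0.15,"z":0.051,"ax":0.001,"ay":0,"az":-0.12},{"x":-0.8,"y":0.2,"z":0.051,"ax":0.001,"ay":0,"az":-0.16},{"x":-1.0,"y":0.269,"z":0.051,"ax":0.001,"ay":0,"az":-0.2},{"x":-1.0,"y":0.269,"z":0.051,"ax":0.001,"ay":0,"az":-0.24},{"x":-1.0,"y":0.269,"z":0.051,"ax":0.001,"ay":0,"az":-0.273},{"x":-1.0,"y":0.269,"z":0.051,"ax":0.001,"ay":0,"az":-0.273}]'

```text
clock: 39.32
tcp_pos: [0.5939, 0.0632, 0.1236]
ee_rot: [-0.002, 0.421, 0.907, -0.001]
wrist_force: [-0.5, 0.7, -1.1]
width: 0.272
finger_force: 60.1
```

Request:
move_arm --steps '[{"x":-0.022,"y":-0.026,"z":0,"ax":0,"ay":0,"az":-0.293},{"x":-0.022,"y":-0.026,"z":0,"ax":0,"ay":0,"az":-0.293},{"x":-0.022,"y":-0.026,"z":0,"ax":0,"ay":0,"az":-0.293},{"x":-0.022,"y":-0.026,"z":0,"ax":0,"ay":0,"az":-0.293},{"x":-0.022,"y":-0.026,"z":0,"ax":0,"ay":0,"az":-0.293},{"x":-0.022,"y":-0.026,"z":0,"ax":0,"ay":0,"az":-0.293},{"x":-0.022,"y":-0.026,"z":0,"ax":0,"ay":0,"az":-0.293},{"x":-0.022,"y":-0.026,"z":0,"ax":0,"ay":0,"az":-0.293},{"x":-0.022,"y":-0.026,"z":0,"ax":0,"ay":0,"az":-0.293},{"x":-0.022,"y":-0.026,"z":0,"ax":0,"ay":0,"az":-0.293}]'

```text
clock: 40.15
tcp_pos: [0.5927, 0.0581, 0.1239]
ee_rot: [-0.001, -0.022, 1.0, -0.0]
wrist_force: [0.3, -1.1, -0.6]
width: 0.278
finger_force: 60.1
```

Run:
```python
from slot import *
st(); look("large","g1"); c,p=camtcp("large"); seq([((*c,.1105),p)])
```

```text
t 40.15 tcp [0.5927 0.0581 0.1239] psi -177.44 zax [-2.9e-03 -2.0e-04 -1.0e+00] F [ 0.3 -1.1 -0.6] w 0.278 ff 60.1
head (near end) expected px 314.0 244.6
236 u 289 : 86 68 72 71 71 71 69 68 94 97 97 99 98 97 93 75 75 75 74 74 75 75 74 75 74 76 75
240 u 289 : 91 68 71 71 71 72 84 85 92 94 90 93 90 92 93 91 93 84 78 77 77 77 77 77 78 77 77
244 u 289 : 95 75 71 71 82 94 83 74 65 71 99 101 101 83 71 67 70 82 93 80 74 74 74 73 73 72 73
248 u 289 : 97 76 70 78 84 60 79 94 97 90 96 96 96 97 101 103 94 72 55 88 76 72 71 72 72 72 72
252 u 289 : 96 76 69 80 70 93 95 96 97 92 98 98 98 99 100 103 102 99 91 66 80 71 69 70 69 69 70
d [-0.002 -0.002  0.067] a [-0.    -0.001 -0.001] rows 0.3
```

Run:
```python
from h import *
im,_=load("g1"); g=im.astype(int).sum(2)//3
for v in range(254,272,3): print(v,*g[v,296:334])
im,_=load("l1"); g=im.astype(int).sum(2)//3
for v in range(254,264,3): print("l1",v,*g[v,296:334])
```

```text
254 77 89 96 96 96 95 95 96 97 97 97 96 95 97 97 96 94 88 86 88 95 98 101 102 103 102 101 100 99 96 89 75 70 75 75 73 72 73
257 82 93 97 97 96 96 95 96 97 97 97 97 98 98 97 92 73 54 49 55 76 92 100 101 102 102 101 100 98 96 94 85 71 71 76 76 75 77
260 86 94 95 95 96 96 96 96 96 97 97 95 94 98 100 95 75 57 49 54 75 93 100 101 102 102 100 99 97 95 95 89 78 76 77 79 79 79
263 82 92 95 95 95 95 95 96 97 96 96 96 95 98 99 98 85 81 81 77 77 91 99 100 102 101 100 98 97 95 93 86 75 75 79 80 80 78
266 71 81 89 93 94 94 94 95 96 96 96 94 89 93 94 92 88 92 92 89 85 91 98 100 102 101 99 99 96 93 84 71 70 74 75 76 76 74
269 69 70 73 80 89 93 93 94 95 96 96 93 83 68 56 49 49 50 50 51 49 51 62 79 92 97 98 97 93 96 102 90 69 66 69 72 71 70
l1 254 85 92 94 93 92 92 92 93 93 90 84 88 92 94 94 94 90 84 83 86 92 96 98 99 98 97 95 93 88 74 66 77 77 71 69 69 69 68
l1 257 91 92 92 93 92 92 92 92 93 92 88 90 93 93 93 89 69 52 46 51 74 91 97 98 98 97 95 95 93 86 72 64 67 69 70 69 69 70
l1 260 91 93 92 91 92 92 92 93 93 93 92 94 95 95 95 90 70 53 47 53 73 91 97 98 97 96 95 93 92 88 79 66 66 68 69 68 69 69
l1 263 91 92 91 91 92 92 93 93 93 94 95 97 98 98 98 94 81 78 78 75 81 92 97 97 97 95 94 92 91 88 80 69 66 66 66 66 67 66
```

Request:
move_arm --steps '[{"x":-0.002,"y":-0.0065,"z":0.02,"ax":0,"ay":-0.001,"az":-0.001},{"x":-0.002,"y":-0.0065,"z":0.04,"ax":0,"ay":-0.001,"az":-0.001},{"x":-0.002,"y":-0.0065,"z":0.06,"ax":0,"ay":-0.001,"az":-0.001},{"x":-0.002,"y":-0.0065,"z":0.07,"ax":0,"ay":-0.001,"az":-0.001},{"x":-0.002,"y":-0.0065,"z":0.08,"ax":0,"ay":-0.001,"az":-0.001},{"x":-0.002,"y":-0.0065,"z":0.085,"ax":0,"ay":-0.001,"az":-0.001},{"x":-0.002,"y":-0.0065,"z":0.085,"ax":0,"ay":-0.001,"az":-0.001}]'

```text
clock: 40.78
tcp_pos: [0.5933, 0.0562, 0.1069]
ee_rot: [0.0, -0.025, 1.0, -0.0]
wrist_force: [-0.2, 0.0, -1.0]
width: 0.272
finger_force: 60.1
```

Run:
```python
from slot import *
st(); look("large","g2")
```

```text
t 40.78 tcp [0.5933 0.0562 0.1069] psi -177.09 zax [ 5.e-04 -0.e+00 -1.e+00] F [-0.2  0.  -1. ] w 0.272 ff 60.1
head (near end) expected px 317.2 252.2
244 u 293 : 71 73 73 74 73 71 72 94 99 99 100 101 100 100 88 76 78 77 78 78 78 78 77 78 78 78 79
248 u 293 : 69 73 73 73 82 97 96 92 89 93 92 92 91 87 86 92 100 91 82 78 79 78 79 78 79 78 78
252 u 293 : 69 74 75 94 95 79 71 68 71 97 102 102 100 82 73 66 63 81 97 85 75 74 75 74 75 75 75
256 u 293 : 70 73 90 78 58 81 95 99 97 91 60 60 92 101 103 104 96 72 57 89 79 74 74 73 74 74 74
260 u 293 : 77 75 78 70 94 97 98 99 98 92 56 56 94 100 103 105 103 102 92 65 82 73 71 71 71 71 70
```

Request:
move_arm --steps '[{"x":0,"y":0.002,"z":0.007,"ax":0,"ay":0,"az":0},{"x":0,"y":0.002,"z":0.013,"ax":0,"ay":0,"az":0},{"x":0,"y":0.002,"z":0.013,"ax":0,"ay":0,"az":0}]'

```text
clock: 41.08
tcp_pos: [0.5933, 0.0567, 0.1043]
ee_rot: [0.0, -0.026, 1.0, -0.0]
wrist_force: [0.0, -1.4, -1.1]
width: 0.275
finger_force: 60.1
```

Request:
move_arm --steps '[{"x":0,"y":0,"z":0,"ax":0,"ay":0,"az":0.03},{"x":0,"y":0,"z":0,"ax":0,"ay":0,"az":0.06},{"x":0,"y":0,"z":0,"ax":0,"ay":0,"az":0.09},{"x":0,"y":0,"z":0,"ax":0,"ay":0,"az":0.12},{"x":0,"y":0,"z":0,"ax":0,"ay":0,"az":0.15},{"x":0,"y":0,"z":0,"ax":0,"ay":0,"az":0.18},{"x":0,"y":0,"z":0,"ax":0,"ay":0,"az":0.21},{"x":0,"y":0,"z":0,"ax":0,"ay":0,"az":0.24},{"x":0,"y":0,"z":0,"ax":0,"ay":0,"az":0.27},{"x":0,"y":0,"z":0,"ax":0,"ay":0,"az":0.27}]'

```text
clock: 41.92
tcp_pos: [0.5935, 0.0571, 0.1046]
ee_rot: [0.0, 0.39, 0.921, 0.001]
wrist_force: [0.8, 1.8, -1.4]
width: 0.271
finger_force: 59.9
```

Run:
```python
from h import *
st(); print(manip.state()["torque"].round(3))
```

```text
t 41.92 tcp [0.5935 0.0571 0.1046] psi 134.13 zax [ 1.3e-03  7.0e-04 -1.0e+00] F [ 0.8  1.8 -1.4] w 0.271 ff 59.9
[ 0.588 -0.217  0.047]
```

Request:
move_arm --steps '[{"x":0,"y":0,"z":0,"ax":0,"ay":0,"az":0.03},{"x":0,"y":0,"z":0,"ax":0,"ay":0,"az":0.06},{"x":0,"y":0,"z":0,"ax":0,"ay":0,"az":0.09},{"x":0,"y":0,"z":0,"ax":0,"ay":0,"az":0.12},{"x":0,"y":0,"z":0,"ax":0,"ay":0,"az":0.15},{"x":0,"y":0,"z":0,"ax":0,"ay":0,"az":0.18},{"x":0,"y":0,"z":0,"ax":0,"ay":0,"az":0.21},{"x":0,"y":0,"z":0,"ax":0,"ay":0,"az":0.24},{"x":0,"y":0,"z":0,"ax":0,"ay":0,"az":0.265},{"x":0,"y":0,"z":0,"ax":0,"ay":0,"az":0.285},{"x":0,"y":0,"z":0,"ax":0,"ay":0,"az":0.285}]'

```text
clock: 42.83
tcp_pos: [0.5939, 0.0572, 0.1047]
ee_rot: [0.0, 0.749, 0.663, 0.001]
wrist_force: [3.4, 3.9, -2.8]
width: 0.272
finger_force: 59.7
```

```bash
cat >> h.py <<'E'
def tongue(n,name):
    im,m=snap("wrist",name); c=CAMC[n]; o=[]
    for r in (.016,.019,.022):
        g=[]
        for a in np.arange(40,150,1.):
            u,v=w2px(m,[c[0]+r*np.cos(np.radians(a)),c[1]+r*np.sin(np.radians(a)),.039])[0].round().astype(int)
            p=im[min(v,479),min(max(u,0),639)].astype(int); g.append(np.ptp(p)<14 and abs(a-90)<45)
        l=cv2.connectedComponents(np.array(g,np.uint8)[None])[1][0]; k=np.bincount(l[l>0]) if l.any() else [0,0]
        i=np.flatnonzero(l==np.argmax(k)); o.append((40+i.mean(),len(i)))
    print("tongue",n,np.round(o,1),"target",90+HOME[n][2])
E
python3 - <<'E'
from h import *
st(); print(manip.state()["torque"].round(3)); tongue("large","g3")
E
```

```text
t 42.83 tcp [0.5939 0.0572 0.1047] psi 83.05 zax [ 2.5e-03  9.0e-04 -1.0e+00] F [ 3.4  3.9 -2.8] w 0.272 ff 59.7
[ 0.885 -0.836 -0.044]
tongue large [[93.5 36. ]
 [93.5 30. ]
 [60.  29. ]] target 94.9
```

The large cam's tongue is at 93.5° (target 94.9°), so that box is locked. Next is the medium cam.

Request:
move_arm --steps '[{"x":0,"y":0,"z":0,"ax":0,"ay":0,"az":-0.03},{"x":0,"y":0,"z":0,"ax":0,"ay":0,"az":-0.03},{"x":0,"y":0,"z":-0.05,"ax":0,"ay":0,"az":-0.03},{"x":0,"y":0,"z":-0.1,"ax":0,"ay":0,"az":-0.03},{"x":0,"y":0,"z":-0.15,"ax":0,"ay":0,"az":-0.03},{"x":0,"y":0,"z":-0.15,"ax":0,"ay":0,"az":-0.03},{"x":0,"y":0,"z":-0.15,"ax":0,"ay":0,"az":-0.03}]'

```text
clock: 43.47
tcp_pos: [0.5935, 0.0565, 0.1354]
ee_rot: [0.001, 0.717, 0.697, 0.001]
wrist_force: [-0.4, -0.1, -1.6]
width: 0.274
finger_force: 60.2
```

Run:
```python
from h import *
st(); c,p=camtcp("medium",by=.0017); print(c); seq([((*c,.125),135),((*c,.125),p)])
```

```text
t 43.47 tcp [0.5935 0.0565 0.1354] psi 88.41 zax [ 2.e-03 -5.e-04 -1.e+00] F [-0.4 -0.1 -1.6] w 0.274 ff 60.2
(np.float64(0.5734178020329976), np.float64(-0.10459990678792137))
d [-0.808 -0.078  0.052] a [ 0.001  0.    -0.259] rows 6.5
d [ 0. -0.  0.] a [-0.001 -0.    -0.253] rows 6.4
```

Request:
move_arm --steps '[{"x":-0.2,"y":-0.02,"z":0.02,"ax":0,"ay":0,"az":-0.04},{"x":-0.4,"y":-0.04,"z":0.052,"ax":0,"ay":0,"az":-0.08},{"x":-0.6,"y":-0.06,"z":0.052,"ax":0,"ay":0,"az":-0.12},{"x":-0.8,"y":-0.078,"z":0.052,"ax":0,"ay":0,"az":-0.16},{"x":-0.808,"y":-0.078,"z":0.052,"ax":0,"ay":0,"az":-0.2},{"x":-0.808,"y":-0.078,"z":0.052,"ax":0,"ay":0,"az":-0.24},{"x":-0.808,"y":-0.078,"z":0.052,"ax":0,"ay":0,"az":-0.259},{"x":-0.808,"y":-0.078,"z":0.052,"ax":0,"ay":0,"az":-0.259}]'

```text
clock: 44.13
tcp_pos: [0.5729, -0.1048, 0.1237]
ee_rot: [-0.0, 0.381, 0.925, 0.0]
wrist_force: [-0.1, 0.1, -1.4]
width: 0.272
finger_force: 60.2
```

Request:
move_arm --steps '[{"x":0,"y":0,"z":0,"ax":0,"ay":0,"az":-0.253},{"x":0,"y":0,"z":0,"ax":0,"ay":0,"az":-0.253},{"x":0,"y":0,"z":0,"ax":0,"ay":0,"az":-0.253},{"x":0,"y":0,"z":0,"ax":0,"ay":0,"az":-0.253},{"x":0,"y":0,"z":0,"ax":0,"ay":0,"az":-0.253},{"x":0,"y":0,"z":0,"ax":0,"ay":0,"az":-0.253},{"x":0,"y":0,"z":0,"ax":0,"ay":0,"az":-0.253},{"x":0,"y":0,"z":0,"ax":0,"ay":0,"az":-0.253},{"x":0,"y":0,"z":0,"ax":0,"ay":0,"az":-0.253},{"x":0,"y":0,"z":0,"ax":0,"ay":0,"az":-0.253}]'

```text
clock: 44.97
tcp_pos: [0.5732, -0.1043, 0.124]
ee_rot: [0.0, -0.004, 1.0, 0.0]
wrist_force: [-0.1, 1.1, -1.0]
width: 0.273
finger_force: 60.2
```

Run:
```python
from slot import *
st(); look("medium","m1"); c,p=camtcp("medium",by=.0017); seq([((*c,.107),p)])
im,_=load("m1"); g=im.astype(int).sum(2)//3
for v in range(248,270,3): print(v,*g[v,292:336])
```

```text
t 44.97 tcp [ 0.5732 -0.1043  0.124 ] psi -179.58 zax [ 4.e-04  0.e+00 -1.e+00] F [-0.1  1.1 -1. ] w 0.273 ff 60.2
head (near end) expected px 315.2 243.8
235 u 291 : 153 94 94 93 92 92 89 98 123 125 126 127 126 126 112 84 84 84 83 83 83 84 84 84 83 83 85
239 u 291 : 152 88 94 92 92 92 112 110 120 120 116 116 116 117 116 114 114 92 86 86 87 86 87 88 88 88 89
243 u 291 : 152 87 92 90 113 121 107 91 86 106 129 129 129 104 92 88 93 114 117 103 99 99 99 99 99 99 99
247 u 291 : 159 119 92 113 96 82 108 123 125 117 123 124 123 126 129 130 117 84 86 115 96 93 94 93 93 93 93
251 u 291 : 157 115 96 99 101 122 123 124 124 121 126 126 126 127 129 131 130 127 109 93 96 86 86 86 86 86 85
d [-0.001 -0.001  0.085] a [-0.     0.    -0.001] rows 0.4
248 150 119 96 92 99 113 105 82 77 93 109 117 123 124 125 124 123 118 119 123 123 123 122 123 123 126 127 129 131 132 131 126 116 99 78 74 99 114 107 96 92 91 91 91
251 147 115 92 96 106 99 89 101 116 122 123 123 123 124 125 124 123 121 124 126 125 126 126 126 127 127 128 129 130 131 131 130 129 127 122 109 92 93 104 96 88 86 86 86
254 146 108 87 93 99 98
[... 282 characters left out ...]
23 118 104 86 85 87 87 87 89
260 152 139 108 87 86 103 117 122 123 122 122 123 122 124 124 125 125 128 129 123 98 74 65 73 100 120 126 128 130 130 131 129 128 126 124 123 120 109 92 87 89 89 88 88
263 157 147 113 90 86 91 108 119 122 123 121 122 123 124 124 124 120 111 119 122 109 105 103 99 100 117 125 128 129 130 131 129 127 125 122 121 115 96 87 87 90 108 125 131
266 159 148 114 88 85 87 92 103 115 119 121 121 121 123 123 124 122 116 118 119 114 117 119 115 108 116 123 127 128 130 130 128 127 125 120 109 89 82 85 87 95 129 155 165
269 154 141 106 84 85 88 90 89 91 100 111 117 120 121 123 120 109 91 73 64 64 65 65 65 64 67 79 101 118 127 128 126 125 127 138 149 139 108 86 81 92 126 153 164
```

Request:
move_arm --steps '[{"x":-0.001,"y":-0.002,"z":0.02,"ax":0,"ay":0,"az":-0.001},{"x":-0.001,"y":-0.002,"z":0.04,"ax":0,"ay":0,"az":-0.001},{"x":-0.001,"y":-0.002,"z":0.06,"ax":0,"ay":0,"az":-0.001},{"x":-0.001,"y":-0.002,"z":0.07,"ax":0,"ay":0,"az":-0.001},{"x":-0.001,"y":-0.002,"z":0.08,"ax":0,"ay":0,"az":-0.001},{"x":-0.001,"y":-0.002,"z":0.086,"ax":0,"ay":0,"az":-0.001},{"x":-0.001,"y":-0.002,"z":0.086,"ax":0,"ay":0,"az":-0.001}]'

```text
clock: 45.6
tcp_pos: [0.5735, -0.1048, 0.1067]
ee_rot: [0.0, -0.007, 1.0, 0.0]
wrist_force: [0.2, 0.8, -0.6]
width: 0.272
finger_force: 60.2
```

Run:
```python
from slot import *
st(); look("medium","m2")
```

```text
t 45.6 tcp [ 0.5735 -0.1048  0.1067] psi -179.24 zax [ 4.e-04  1.e-04 -1.e+00] F [ 0.2  0.8 -0.6] w 0.272 ff 60.2
head (near end) expected px 316.2 252.5
244 u 292 : 86 94 94 94 94 91 86 105 125 126 127 128 128 127 123 98 87 85 84 85 85 84 84 85 84 84 84
248 u 292 : 117 94 95 93 95 117 122 110 115 112 116 118 117 109 113 119 127 119 97 92 92 93 93 94 94 94 94
252 u 292 : 118 94 95 114 122 99 88 86 88 117 129 129 129 106 94 87 82 93 120 118 102 101 100 100 101 100 100
256 u 292 : 115 93 104 103 73 98 120 126 124 120 98 69 100 125 130 133 125 99 68 109 105 94 93 94 93 93 93
260 u 292 : 106 91 102 85 118 124 125 126 126 126 97 66 99 127 130 132 132 130 120 87 107 91 87 89 88 87 88
```

In the slot with no force. I go down the rest of the way and turn.

Request:
move_arm --steps '[{"x":0,"y":0,"z":0.007,"ax":0,"ay":0,"az":0},{"x":0,"y":0,"z":0.013,"ax":0,"ay":0,"az":0},{"x":0,"y":0,"z":0.013,"ax":0,"ay":0,"az":0}]'

```text
clock: 45.9
tcp_pos: [0.5735, -0.1048, 0.1042]
ee_rot: [0.0, -0.007, 1.0, -0.0]
wrist_force: [-0.3, -0.4, -0.2]
width: 0.271
finger_force: 60.2
```

Request:
move_arm --steps '[{"x":0,"y":0,"z":0,"ax":0,"ay":0,"az":0.03},{"x":0,"y":0,"z":0,"ax":0,"ay":0,"az":0.06},{"x":0,"y":0,"z":0,"ax":0,"ay":0,"az":0.09},{"x":0,"y":0,"z":0,"ax":0,"ay":0,"az":0.12},{"x":0,"y":0,"z":0,"ax":0,"ay":0,"az":0.15},{"x":0,"y":0,"z":0,"ax":0,"ay":0,"az":0.18},{"x":0,"y":0,"z":0,"ax":0,"ay":0,"az":0.21},{"x":0,"y":0,"z":0,"ax":0,"ay":0,"az":0.24},{"x":0,"y":0,"z":0,"ax":0,"ay":0,"az":0.27},{"x":0,"y":0,"z":0,"ax":0,"ay":0,"az":0.27}]'

```text
clock: 46.73
tcp_pos: [0.5737, -0.1044, 0.1044]
ee_rot: [0.0, 0.407, 0.913, 0.001]
wrist_force: [1.7, 2.1, -0.2]
width: 0.28
finger_force: 60.1
```

Request:
move_arm --steps '[{"x":0,"y":0,"z":0,"ax":0,"ay":0,"az":0.03},{"x":0,"y":0,"z":0,"ax":0,"ay":0,"az":0.06},{"x":0,"y":0,"z":0,"ax":0,"ay":0,"az":0.09},{"x":0,"y":0,"z":0,"ax":0,"ay":0,"az":0.12},{"x":0,"y":0,"z":0,"ax":0,"ay":0,"az":0.15},{"x":0,"y":0,"z":0,"ax":0,"ay":0,"az":0.18},{"x":0,"y":0,"z":0,"ax":0,"ay":0,"az":0.21},{"x":0,"y":0,"z":0,"ax":0,"ay":0,"az":0.24},{"x":0,"y":0,"z":0,"ax":0,"ay":0,"az":0.265},{"x":0,"y":0,"z":0,"ax":0,"ay":0,"az":0.285},{"x":0,"y":0,"z":0,"ax":0,"ay":0,"az":0.285}]'

```text
clock: 47.65
tcp_pos: [0.574, -0.1044, 0.1044]
ee_rot: [0.0, 0.761, 0.649, 0.001]
wrist_force: [3.3, 3.4, -2.7]
width: 0.273
finger_force: 59.9
```

Run:
```python
from h import *
st(); print(manip.state()["torque"].round(3)); tongue("medium","m3")
```

```text
t 47.65 tcp [ 0.574  -0.1044  0.1044] psi 80.89 zax [ 2.2e-03  7.0e-04 -1.0e+00] F [ 3.3  3.4 -2.7] w 0.273 ff 59.9
[ 0.786 -0.776  0.019]
tongue medium [[92.  35. ]
 [92.  29. ]
 [58.5 26. ]] target 92.65
```

The medium box is locked at 92° (target 92.65°). Next is the small cam.

Request:
move_arm --steps '[{"x":0,"y":0,"z":0,"ax":0,"ay":0,"az":-0.03},{"x":0,"y":0,"z":0,"ax":0,"ay":0,"az":-0.03},{"x":0,"y":0,"z":-0.05,"ax":0,"ay":0,"az":-0.03},{"x":0,"y":0,"z":-0.1,"ax":0,"ay":0,"az":-0.03},{"x":0,"y":0,"z":-0.15,"ax":0,"ay":0,"az":-0.03},{"x":0,"y":0,"z":-0.15,"ax":0,"ay":0,"az":-0.03},{"x":0,"y":0,"z":-0.15,"ax":0,"ay":0,"az":-0.03}]'

```text
clock: 48.28
tcp_pos: [0.5736, -0.1051, 0.1352]
ee_rot: [0.001, 0.73, 0.684, 0.0]
wrist_force: [0.1, 0.3, -1.6]
width: 0.277
finger_force: 60.2
```

Run:
```python
from h import *
st(); c,p=camtcp("small",by=.0017); print(c); seq([((.579,-.28,.125),135),((*c,.125),p)])
```

```text
t 48.28 tcp [ 0.5736 -0.1051  0.1352] psi 86.25 zax [ 1.8e-03 -8.0e-04 -1.0e+00] F [ 0.1  0.3 -1.6] w 0.277 ff 60.2
(np.float64(0.5846821979670024), np.float64(-0.32329990678792137))
d [-0.871  0.084  0.052] a [ 0.     0.    -0.271] rows 6.8
d [-0.173 -0.133 -0.   ] a [-0.     0.001 -0.247] rows 6.2
```

Request:
move_arm --steps '[{"x":-0.2,"y":0.02,"z":0.02,"ax":0,"ay":0,"az":-0.04},{"x":-0.4,"y":0.04,"z":0.052,"ax":0,"ay":0,"az":-0.08},{"x":-0.6,"y":0.06,"z":0.052,"ax":0,"ay":0,"az":-0.12},{"x":-0.8,"y":0.08,"z":0.052,"ax":0,"ay":0,"az":-0.16},{"x":-0.871,"y":0.084,"z":0.052,"ax":0,"ay":0,"az":-0.2},{"x":-0.871,"y":0.084,"z":0.052,"ax":0,"ay":0,"az":-0.24},{"x":-0.871,"y":0.084,"z":0.052,"ax":0,"ay":0,"az":-0.271},{"x":-0.871,"y":0.084,"z":0.052,"ax":0,"ay":0,"az":-0.271}]'

```text
clock: 48.95
tcp_pos: [0.5784, -0.2801, 0.1232]
ee_rot: [-0.0, 0.381, 0.925, 0.0]
wrist_force: [0.4, -0.1, -0.2]
width: 0.272
finger_force: 60.3
```

Request:
move_arm --steps '[{"x":-0.173,"y":-0.133,"z":0,"ax":0,"ay":0,"az":-0.247},{"x":-0.173,"y":-0.133,"z":0,"ax":0,"ay":0,"az":-0.247},{"x":-0.173,"y":-0.133,"z":0,"ax":0,"ay":0,"az":-0.247},{"x":-0.173,"y":-0.133,"z":0,"ax":0,"ay":0,"az":-0.247},{"x":-0.173,"y":-0.133,"z":0,"ax":0,"ay":0,"az":-0.247},{"x":-0.173,"y":-0.133,"z":0,"ax":0,"ay":0,"az":-0.247},{"x":-0.173,"y":-0.133,"z":0,"ax":0,"ay":0,"az":-0.247},{"x":-0.173,"y":-0.133,"z":0,"ax":0,"ay":0,"az":-0.247},{"x":-0.173,"y":-0.133,"z":0,"ax":0,"ay":0,"az":-0.247},{"x":-0.173,"y":-0.133,"z":0,"ax":0,"ay":0,"az":-0.247}]'

```text
clock: 49.78
tcp_pos: [0.5846, -0.3229, 0.1238]
ee_rot: [0.0, 0.006, 1.0, 0.0]
wrist_force: [-0.7, -0.1, -0.8]
width: 0.276
finger_force: 60.3
```

Run:
```python
from slot import *
st(); look("small","k1"); c,p=camtcp("small",by=.0017); seq([((*c,.107),p)])
im,_=load("k1"); g=im.astype(int).sum(2)//3
for v in range(248,264,3): print(v,*g[v,292:336])
```

```text
t 49.78 tcp [ 0.5846 -0.3229  0.1238] psi 179.36 zax [ 5.e-04  1.e-04 -1.e+00] F [-0.7 -0.1 -0.8] w 0.276 ff 60.3
head (near end) expected px 314.7 243.8
235 u 290 : 74 79 107 113 113 112 111 109 125 149 151 151 153 151 151 133 108 113 113 114 114 113 113 114 113 113 113
239 u 290 : 75 83 104 113 113 112 111 136 136 147 148 144 143 143 147 136 136 134 114 109 110 109 109 109 109 109 109
243 u 290 : 74 78 99 112 111 136 146 134 113 99 139 156 156 153 118 108 113 121 141 137 111 106 106 107 107 107 107
247 u 290 : 73 72 96 112 141 116 98 129 147 150 143 150 150 149 151 156 155 134 93 111 131 109 108 109 108 108 109
251 u 290 : 73 70 96 117 113 120 147 148 149 150 151 151 152 152 152 156 159 157 150 122 118 117 106 106 106 106 107
d [-0.    -0.002  0.084] a [ 0.  0. -0.] rows 0.4
248 72 77 94 108 113 122 136 125 98 95 114 131 142 148 150 151 151 149 143 146 148 149 148 149 148 149 152 154 156 158 158 156 149 132 109 88 93 121 131 121 110 108 108 108
251 70 78 96 107 117 128 113 103 120 140 147 148 148 149 149 150 150 151 151 152 151 151 152 151 152 152 152 154 156 158 159 158 157 154 150 142 122 105 118 126 117 108 106 106
254 73 81 97 105 109 114 119 135 148 150 149 148 148 150 150 151 150 149 146 147 145 137 134 138 145 149 151 154 156 157 158 158 157 155 152 152 146 127 109 111 112 110 109 110
257 74 82 93 99 103 104 124 142 149 149 149 148 148 149 151 150 150 151 151 144 116 88 78 87 117 140 145 150 155 157 157 158 156 154 151 151 148 140 119 105 108 112 113 113
260 73 77 84 94 102 110 131 145 148 148 149 148 148 149 149 150 150 151 152 147 118 90 80 88 120 145 153 155 154 157 157 158 157 154 151 148 146 141 126 111 109 111 111 111
263 74 75 80 91 100 106 119 137 145 147 147 147 147 149 149 150 150 149 147 145 132 128 126 120 120 140 152 153 154 156 156 157 155 153 150 147 145 136 115 108 108 105 108 117
```

Request:
move_arm --steps '[{"x":0,"y":0,"z":0.02,"ax":0,"ay":0,"az":0},{"x":0,"y":0,"z":0.04,"ax":0,"ay":0,"az":0},{"x":0,"y":0,"z":0.06,"ax":0,"ay":0,"az":0},{"x":0,"y":0,"z":0.07,"ax":0,"ay":0,"az":0},{"x":0,"y":0,"z":0.08,"ax":0,"ay":0,"az":0},{"x":0,"y":0,"z":0.085,"ax":0,"ay":0,"az":0},{"x":0,"y":0,"z":0.085,"ax":0,"ay":0,"az":0}]'

```text
clock: 50.42
tcp_pos: [0.5846, -0.323, 0.1067]
ee_rot: [0.0, 0.004, 1.0, 0.0]
wrist_force: [-0.2, 0.1, -0.9]
width: 0.269
finger_force: 60.3
```

Run:
```python
from slot import *
st(); look("small","k2")
```

```text
t 50.42 tcp [ 0.5846 -0.323   0.1067] psi 179.49 zax [ 5.e-04  1.e-04 -1.e+00] F [-0.2  0.1 -0.9] w 0.269 ff 60.3
head (near end) expected px 315.0 252.7
244 u 291 : 77 108 114 113 113 112 109 108 146 152 152 153 154 152 153 136 113 114 114 114 114 114 114 113 113 113 114
248 u 291 : 78 107 114 113 113 121 145 143 145 138 139 139 141 138 142 139 144 145 124 111 109 110 110 109 108 109 109
252 u 291 : 82 105 114 120 144 147 128 115 104 107 154 157 156 149 108 108 108 112 140 146 121 108 108 108 109 108 108
256 u 291 : 77 100 114 140 116 92 122 146 152 150 141 94 94 142 154 158 155 134 94 106 141 112 110 110 110 110 109
260 u 291 : 72 95 118 118 110 145 149 150 151 152 147 89 88 142 154 158 159 157 151 121 109 123 107 108 107 107 108
```

Request:
move_arm --steps '[{"x":0,"y":0,"z":0.007,"ax":0,"ay":0,"az":0},{"x":0,"y":0,"z":0.013,"ax":0,"ay":0,"az":0},{"x":0,"y":0,"z":0.013,"ax":0,"ay":0,"az":0}]'

```text
clock: 50.72
tcp_pos: [0.5846, -0.323, 0.1042]
ee_rot: [0.0, 0.004, 1.0, 0.0]
wrist_force: [-0.5, -0.4, 0.1]
width: 0.269
finger_force: 60.3
```

Request:
move_arm --steps '[{"x":0,"y":0,"z":0,"ax":0,"ay":0,"az":0.03},{"x":0,"y":0,"z":0,"ax":0,"ay":0,"az":0.06},{"x":0,"y":0,"z":0,"ax":0,"ay":0,"az":0.09},{"x":0,"y":0,"z":0,"ax":0,"ay":0,"az":0.12},{"x":0,"y":0,"z":0,"ax":0,"ay":0,"az":0.15},{"x":0,"y":0,"z":0,"ax":0,"ay":0,"az":0.18},{"x":0,"y":0,"z":0,"ax":0,"ay":0,"az":0.21},{"x":0,"y":0,"z":0,"ax":0,"ay":0,"az":0.24},{"x":0,"y":0,"z":0,"ax":0,"ay":0,"az":0.27},{"x":0,"y":0,"z":0,"ax":0,"ay":0,"az":0.27}]'

```text
clock: 51.55
tcp_pos: [0.5849, -0.3224, 0.1043]
ee_rot: [0.0, 0.417, 0.909, 0.001]
wrist_force: [-0.1, 3.6, -1.4]
width: 0.275
finger_force: 60.1
```

Request:
move_arm --steps '[{"x":0,"y":0,"z":0,"ax":0,"ay":0,"az":0.03},{"x":0,"y":0,"z":0,"ax":0,"ay":0,"az":0.06},{"x":0,"y":0,"z":0,"ax":0,"ay":0,"az":0.09},{"x":0,"y":0,"z":0,"ax":0,"ay":0,"az":0.12},{"x":0,"y":0,"z":0,"ax":0,"ay":0,"az":0.15},{"x":0,"y":0,"z":0,"ax":0,"ay":0,"az":0.18},{"x":0,"y":0,"z":0,"ax":0,"ay":0,"az":0.21},{"x":0,"y":0,"z":0,"ax":0,"ay":0,"az":0.24},{"x":0,"y":0,"z":0,"ax":0,"ay":0,"az":0.265},{"x":0,"y":0,"z":0,"ax":0,"ay":0,"az":0.283},{"x":0,"y":0,"z":0,"ax":0,"ay":0,"az":0.283}]'

```text
clock: 52.47
tcp_pos: [0.5854, -0.3222, 0.1044]
ee_rot: [0.0, 0.766, 0.643, 0.001]
wrist_force: [4.4, 3.3, -1.4]
width: 0.271
finger_force: 60.1
```

Run:
```python
from h import *
st(); print(manip.state()["torque"].round(3)); tongue("small","k3")
```

```text
t 52.47 tcp [ 0.5854 -0.3222  0.1044] psi 79.99 zax [ 0.0025  0.0012 -1.    ] F [ 4.4  3.3 -1.4] w 0.271 ff 60.1
[ 0.917 -0.942  0.052]
tongue small [[89. 35.]
 [91. 29.]
 [91. 25.]] target 91.5
```

The small box is locked at about 90–91° (target 91.5°). I lift out and take the driver back to its block.

Request:
move_arm --steps '[{"x":0,"y":0,"z":0,"ax":0,"ay":0,"az":-0.03},{"x":0,"y":0,"z":0,"ax":0,"ay":0,"az":-0.03},{"x":0,"y":0,"z":-0.05,"ax":0,"ay":0,"az":-0.03},{"x":0,"y":0,"z":-0.1,"ax":0,"ay":0,"az":-0.03},{"x":0,"y":0,"z":-0.2,"ax":0,"ay":0,"az":-0.03},{"x":0,"y":0,"z":-0.25,"ax":0,"ay":0,"az":-0.03},{"x":0,"y":0,"z":-0.25,"ax":0,"ay":0,"az":-0.03},{"x":0,"y":0,"z":-0.25,"ax":0,"ay":0,"az":-0.03}]'

```text
clock: 53.18
tcp_pos: [0.5845, -0.3233, 0.1548]
ee_rot: [0.001, 0.735, 0.678, 0.0]
wrist_force: [0.1, 0.5, -1.8]
width: 0.273
finger_force: 60.3
```

Run:
```python
from h import *
st(); seq([((.4738,-.4582,.15),154.5)])
```

```text
t 53.18 tcp [ 0.5845 -0.3233  0.1548] psi 85.33 zax [ 0.0014 -0.001  -1.    ] F [ 0.1  0.5 -1.8] w 0.273 ff 60.3
d [-0.717 -0.497  0.024] a [ 0.     0.001 -0.384] rows 9.7
```

Request:
move_arm --steps '[{"x":-0.2,"y":-0.14,"z":0.01,"ax":0,"ay":0,"az":-0.384},{"x":-0.4,"y":-0.28,"z":0.02,"ax":0,"ay":0,"az":-0.384},{"x":-0.6,"y":-0.42,"z":0.024,"ax":0,"ay":0,"az":-0.384},{"x":-0.717,"y":-0.497,"z":0.024,"ax":0,"ay":0,"az":-0.384},{"x":-0.717,"y":-0.497,"z":0.024,"ax":0,"ay":0,"az":-0.384},{"x":-0.717,"y":-0.497,"z":0.024,"ax":0,"ay":0,"az":-0.384},{"x":-0.717,"y":-0.497,"z":0.024,"ax":0,"ay":0,"az":-0.384},{"x":-0.717,"y":-0.497,"z":0.024,"ax":0,"ay":0,"az":-0.384},{"x":-0.717,"y":-0.497,"z":0.024,"ax":0,"ay":0,"az":-0.384},{"x":-0.717,"y":-0.497,"z":0.024,"ax":0,"ay":0,"az":-0.384},{"x":-0.717,"y":-0.497,"z":0.024,"ax":0,"ay":0,"az":-0.384},{"x":-0.717,"y":-0.497,"z":0.024,"ax":0,"ay":0,"az":-0.384}]'

```text
clock: 54.18
tcp_pos: [0.4737, -0.4577, 0.1486]
ee_rot: [-0.0, 0.222, 0.975, 0.0]
wrist_force: [-0.5, 1.1, -0.3]
width: 0.275
finger_force: 60.3
```

Run:
```python
from h import *
st(); seq([((.4738,-.4582,.070),154.5)]); snap("wrist","r1"); im,_=load("r1"); g=im.astype(int).sum(2)//3
print(vision.camera_model("wrist")["pose"][2][3])
_,m=load("r1"); print("hole px",w2px(m,[.4743,-.4572,.055]))
```

```text
t 54.18 tcp [ 0.4737 -0.4577  0.1486] psi 154.3 zax [-1.e-04  1.e-03 -1.e+00] F [-0.5  1.1 -0.3] w 0.275 ff 60.3
d [-0.002 -0.002  0.393] a [ 0.    -0.    -0.001] rows 1.9
0.2912782269552953
hole px [[314.03283919 249.74883895]]
```

View pics/r1.png

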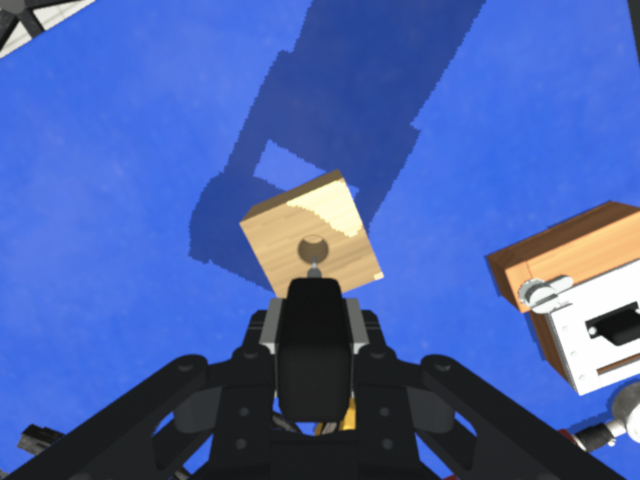

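The view shows the hole at (313,249), matching its predicted pixel, with the blade in line at column 314. The small box's lid and locked cam are visible on the right. I lower the driver in.

Request:
move_arm --steps '[{"x":-0.002,"y":-0.002,"z":0.08,"ax":0,"ay":0,"az":0},{"x":-0.002,"y":-0.002,"z":0.16,"ax":0,"ay":0,"az":0},{"x":-0.002,"y":-0.002,"z":0.24,"ax":0,"ay":0,"az":0},{"x":-0.002,"y":-0.002,"z":0.31,"ax":0,"ay":0,"az":0},{"x":-0.002,"y":-0.002,"z":0.36,"ax":0,"ay":0,"az":0},{"x":-0.002,"y":-0.002,"z":0.38,"ax":0,"ay":0,"az":0},{"x":-0.002,"y":-0.002,"z":0.39,"ax":0,"ay":0,"az":0},{"x":-0.002,"y":-0.002,"z":0.39,"ax":0,"ay":0,"az":0},{"x":-0.002,"y":-0.002,"z":0.39,"ax":0,"ay":0,"az":0}]'

```text
clock: 54.98
tcp_pos: [0.4744, -0.4588, 0.0724]
ee_rot: [0.001, 0.221, 0.975, -0.0]
wrist_force: [-0.4, 0.8, -1.1]
width: 0.276
finger_force: 60.3
```

Run:
```python
from h import *
st()
```

```text
t 54.98 tcp [ 0.4744 -0.4588  0.0724] psi 154.46 zax [ 0.0016 -0.0012 -1.    ] F [-0.4  0.8 -1.1] w 0.276 ff 60.3
```

Down another 2 mm, open, and lift clear.

Request:
move_arm --steps '[{"x":0,"y":0,"z":0.006,"ax":0,"ay":0,"az":0},{"x":0,"y":0,"z":0.012,"ax":0,"ay":0,"az":0},{"x":0,"y":0,"z":0.012,"ax":0,"ay":0,"az":0}]'

```text
clock: 55.23
tcp_pos: [0.4743, -0.4587, 0.0695]
ee_rot: [0.001, 0.221, 0.975, -0.0]
wrist_force: [-0.3, -0.0, 0.7]
width: 0.273
finger_force: 60.5
```

Request:
move_arm --steps '[{"x":0,"y":0,"z":0,"ax":0,"ay":0,"az":0},{"x":0,"y":0,"z":0,"ax":0,"ay":0,"az":0},{"x":0,"y":0,"z":0,"ax":0,"ay":0,"az":0},{"x":0,"y":0,"z":0,"ax":0,"ay":0,"az":0},{"x":0,"y":0,"z":0,"ax":0,"ay":0,"az":0},{"x":0,"y":0,"z":0,"ax":0,"ay":0,"az":0}]' --claw 0.65

```text
clock: 55.73
tcp_pos: [0.4742, -0.4585, 0.0691]
ee_rot: [0.0, 0.221, 0.975, 0.0]
wrist_force: [-0.5, 0.3, -0.8]
width: 0.651
finger_force: 0.0
```

Request:
move_arm --steps '[{"x":0,"y":0,"z":-0.1,"ax":0,"ay":0,"az":0},{"x":0,"y":0,"z":-0.2,"ax":0,"ay":0,"az":0},{"x":0,"y":0,"z":-0.4,"ax":0,"ay":0,"az":0},{"x":0,"y":0,"z":-0.6,"ax":0,"ay":0,"az":0},{"x":0,"y":0,"z":-0.8,"ax":0,"ay":0,"az":0},{"x":0,"y":0,"z":-0.9,"ax":0,"ay":0,"az":0},{"x":0,"y":0,"z":-0.9,"ax":0,"ay":0,"az":0},{"x":0,"y":0,"z":-0.9,"ax":0,"ay":0,"az":0}]'

```text
clock: 56.4
tcp_pos: [0.4741, -0.4586, 0.2498]
ee_rot: [0.001, 0.221, 0.975, -0.001]
wrist_force: [-0.8, 0.1, -0.3]
width: 0.649
finger_force: 0.0
```

Run:
```python
from h import *
st(); snap("wrist","e1"); im,m=snap("top","e2")
# driver upright: silhouette fit against the model
s=open("fitd.py").read().replace('["d1","wB1","wA1"]','["e1"]').replace("range(-85,90,20)","(-30,)")
exec(s)
# lids home: dark bar centroid in top view at z=.061
im,m=load("e2")
for n,(x,y,t) in HOME.items():
    o=ortho("e2",.061,x-.03,x+.03,y-.03,y+.03,.0005); mk=(o.max(2)<60); p=np.argwhere(mk); print(n,"bar",(p[:,1].mean()*.0005-.03).round(4) if len(p) else None,(.03-p[:,0].mean()*.0005).round(4) if len(p) else None,len(p)*.25)
```

```text
t 56.4 tcp [ 0.4741 -0.4586  0.2498] psi 154.48 zax [ 0.0019 -0.0015 -1.    ] F [-0.8  0.1 -0.3] w 0.649 ff 0.0
e1 (np.int64(321), np.int64(217)) 1 [ 300  201   29   47 1243]
-30 [  0.4738  -0.458  -25.3155   0.8926   4.6586] 0.041
small bar -0.0024 0.0009 353.75
medium bar -0.003 -0.0044 207.75
large bar -0.0044 -0.0066 143.25
long bar -0.0024 -0.0066 278.75
```

```bash
python3 -c "
from rig import hand_in
print(hand_in())"
```

```text
the job is handed in; nothing more can be done
None
```

All four lids were present: each is pushed home against its stop and locked with the screwdriver (cams within about 2° of the locked position), the driver is back upright in its block, and the job is handed in at about 56 s with no verdict returned.

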